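# Box up the ball knobs and pin the lid

### The job

Pour all seven black ball knobs from the white cup into the open grey parts box and stand the empty cup upright back on the bench. Close the box's lid and lock it: push the headed steel pin from its stand down through the lid's tongue and the fork below it until its head sits on the tongue. Leave the other things on the bench where they are.

Things in the scene. Friction and masses are not known exactly. Their poses are not given: they have to be found in the camera images.
- cup: plain white round plastic cup holding the knobs, 62 mm outside diameter, nearly straight sides (61 mm at the foot), 76 mm tall, wall 4 mm, base 5 mm, 80 g empty; origin at the centre of its underside, z along its axis to the mouth
- cup_rim (a point): centre of the cup's mouth, 76 mm above its underside
- knob0: one of seven alike black ball knobs, a plain 21 mm ball with a small flush brass insert; origin at the ball's centre, insert at +z; 15 g; all start loose in the cup
- knob1: one of seven alike black ball knobs, a plain 21 mm ball with a small flush brass insert; origin at the ball's centre, insert at +z; 15 g; all start loose in the cup
- knob2: one of seven alike black ball knobs, a plain 21 mm ball with a small flush brass insert; origin at the ball's centre, insert at +z; 15 g; all start loose in the cup
- knob3: one of seven alike black ball knobs, a plain 21 mm ball with a small flush brass insert; origin at the ball's centre, insert at +z; 15 g; all start loose in the cup
- knob4: one of seven alike black ball knobs, a plain 21 mm ball with a small flush brass insert; origin at the ball's centre, insert at +z; 15 g; all start loose in the cup
- knob5: one of seven alike black ball knobs, a plain 21 mm ball with a small flush brass insert; origin at the ball's centre, insert at +z; 15 g; all start loose in the cup
- knob6: one of seven alike black ball knobs, a plain 21 mm ball with a small flush brass insert; origin at the ball's centre, insert at +z; 15 g; all start loose in the cup
- box: grey plastic parts box fixed to the bench, outside 140 (x) by 160 (y) by 55 mm high, walls and floor 5 mm, open at the top; origin at the centre of its underside, z up, x towards its hinge side and -x towards its front with the fork (roughly the robot's side)
- fork_hole (a point): centre of the fork's holes at the upper face of its upper plate, 53 mm above the bench, box x = -90 mm. The fork is two level plates, 6 mm thick, 40 mm long (x), 36 mm wide, sticking out from the box's front at heights 24 to 30 and 47 to 53 mm, with upright 15 mm holes in line
- lid (a joint): angle of the box's lid in rad: 0 closed (flat on the box), grows as it opens, at most 1.8 (leaning back past upright). The stiff hinge keeps the lid where it is left; it takes about 2 N at its edge to move. The lid is 142 by 160 mm, 6 mm thick, hinged along the box's y axis above the rim of the +x wall; when closed its top is 61 mm above the bench
- lid_hinge (a point): middle of the lid's hinge line: box x = 70.5 mm, height 58 mm
- lid_hole (a point): centre of the 15 mm hole in the tongue (40 by 36 mm, 6 mm thick) at the lid's free edge, at the tongue's upper face, 160.5 mm from the hinge; moves with the lid and with the lid closed lies right above the fork's holes, 61 mm above the bench
- pin: headed steel pin, upright in its stand, 76 mm long, 60 g: round shank 12 mm in diameter and 46 mm long with a tapered foot, then a plain cylindrical head 22 mm in diameter and 30 mm tall; origin at the foot's centre, z up to the head
- pin_collar (a point): underside of the pin's head, on its axis, 46 mm above the foot
- pin_stand: grey block fixed to the bench, 50 by 50 by 52 mm high, with an upright 15 mm through hole at its centre in which the pin stands, its head resting on the block's top; origin at the centre of its underside
- flux: bystander: amber bottle with black cap, 44 mm in diameter, 105 mm tall; origin at the centre of its underside
- spool: bystander: solder spool standing on its flange, 62 mm in diameter, 48 mm tall; origin at the centre of its underside
- pliers: bystander: pliers with orange handles lying flat, about 150 mm long, 65 mm wide, 16 mm high; origin at mid length, jaws to +x
- driver: bystander: screwdriver lying flat, 170 mm long, about 30 mm high; origin at mid length, tip to +x
- tin: bystander: round steel tin with brass tip-cleaning wool, 76 mm in diameter, about 52 mm tall; origin at the centre of its underside
- hands: obstacle fixed to the bench: helping-hands stand, round foot 64 mm in diameter, upright rod, and a level crossbar 120 mm long (along its y) at height 105 mm with clips to +x, 125 mm tall in all; origin at the centre of its underside

How it is judged:
By the outcome, as a careful person would: the job done as asked, in the order asked, and still so for the second after the job is handed in, with the robot touching nothing.
It also fails if it takes over 72 s, if anything falls off the work surface, if the arm or the gripper's body presses on something with over 40 N, if the wrist force passes 120 N, or if a joint passes its speed limit or range.

### The arm

A 6-joint arm with a two-finger parallel gripper is mounted at the origin on the work surface. World frame = base frame: x ahead of the robot, y to its left, z up, the work surface at z = 0. Lengths are in m, angles in rad, forces in N, time in s.
With the tool pointing down it reaches from about 0.3 to 0.75 m from the base axis. Payload 8.5 kg.
Tool frame: the origin (TCP) lies at the centre of the arm's flange, where the gripper is bolted on; the fingertips stand ahead of it and the grasp point (between the pads) lies 147 mm ahead of it (robot.tip_reach is the z of the fingertips in the tool frame, in m); z points along the fingers, y is the line along which they close (so a half turn about z gives the same grasp; the last joint's range is limited). The gripper opens to 88 mm and grips with 3 to 60 N. Pads are 18 mm wide; open, the fingers measure 123 mm over their backs; the gripper's body (75 mm by 187 mm) begins 45 mm behind the grasp point.
Start: joints at [-1.524, 0.381, 1.297, -0, 1.464, -0.215], TCP at [0.142, -0.531, 0.405] pointing down, gripper open.
Joint ranges: [-3.11, 3.11], [-0.89, 2.33], [0.22, 2.48], [-1.42, 4.56], [0.17, 2.85], [-2.88, 2.88]. Speed limits (rad/s): [2.39, 2.39, 3.14, 3.14, 3.14, 3.14].

### API

Orientations are given as a unit quaternion [w, x, y, z].
In Python, from bench import robot gives the robot as it stands.
- The arm moves only by the tool move_arm, never from a script. Its arguments are lists of equal length, an entry for each row: "turn": the turn, a rotation vector about the tool's x, y, z normalised to -1 to 1, where 1 is 30 degrees, a list of three; "xyz": the shift along the tool's x, y, z normalised to -1 to 1, where 1 is 400 mm, a list of three; "grip": the opening, from 0 (shut) to 1 (fully open). A call has 1 to 12 rows; each row is the pose to reach, as a shift and turn from the pose commanded when the call began, along the tool's axes at that moment; what a row does not reach only later rows make up. A row lasts 1/10 s, in which the tool goes at most 50 mm and 8.59 degrees, less where a joint would pass 70% of its speed; a pose out of reach is approached as far as the arm can. A call with a number of a shift or a turn outside -1 to 1 is refused whole. A call with a gripper value outside its range is refused whole. The fingers move at their own pace and stop on an object; "squeeze" is the grip in N (left out, the last holds). Time passes only in rows, so rows that repeat a pose let the fingers close. It gives the time, the measured TCP pose, the force, the opening and the grip force at its end, in the units of the state.
- robot.get_obs(): the state, without advancing time (a new reading comes with each control period).
- robot.snapshot(name): name is "side" or "top"; returns (picture, depth): 384x512x3 uint8, blue, green, red; 384x512 float32, m along the optical axis (not along the pixel's ray), 0 where there is no reading.
- robot.get_calibration(name): a dict with "mtx" (3x3 intrinsics, pixels), "world_to_cam" (4x4, takes a point from world to camera coordinates). Camera axes: x right, y down, z forward; pixel columns grow to the right and rows downward; lengths in m; the calibration is good to about 2 mm. A picture is of the moment at which its call begins. get_calibration takes no time and is no camera call.
- robot.job_done(): hands the job in; it is judged then, once.
Trained networks look in the newest picture that a camera, given by its name, has taken for a name from the list of things; names that differ only in an ending like _2 or _b are one class to them, and where a whole thing is asked for, a point or a joint stands for the part that bears it (a point fixed in the world has none). Each returns a list of dicts, best first, with "confidence" (0 to 1); they miss things now and then, are a little off and sometimes report something else, mostly with a low value. They report only what shows in the picture. A call takes as long as a camera call.
- robot.look_for(camera, target): "location" ([row, column] in pixels, amid what is visible of it).
- robot.silhouettes(camera, target): "pixels" (384x512 bool, what is visible of it) and "location" ([row, column] in pixels, amid what is visible of it).
The state is a dict: "time_s": time; "qpos": joint angles; "qd": joint speeds; "effort": joint torques, N m; "tcp_pos": TCP position; "eef_rot": TCP orientation; "wrist_force": force on the tool from outside, world axes, zero at the start; "torque": the same for the moment, N m; "grip_width": finger opening in m; "gripper_force": force on a finger pad.
Only numpy, scipy, OpenCV 4.12 (cv2) and the standard library are available. Lean on these libraries where they do the work, as an engineer would, in place of code of your own. Each camera call takes 0.05 s, during which the arm holds its last target. There are 200 camera calls.

## Working session

There is one attempt and no reset: what is moved stays moved. The work goes in short steps, Python scripts to look and compute and a tool call to move; the robot and the scene stay as the last step left them, time stands still between calls to the robot, and variables do not carry over. Pictures are saved under pics/ and viewed, at most 10 in all, crops included, and the job is handed in when it is done.

Besides the shell and the picture viewer there is one more tool, called after "Call:" by a JSON object that holds its "op" and its "data". move_arm: Moves the arm, as the interface text tells. Scaled input: -1 to 1 covers 400 mm each way for a shift and 30 degrees each way for a turn. Its arguments: {"type":"object","properties":{"turn":{"type":"array","items":{"type":"array","items":{"type":"number"}}},"xyz":{"type":"array","items":{"type":"array","items":{"type":"number"}}},"grip":{"type":"array","items":{"type":"number"}},"squeeze":{"type":"number"}},"required":["turn","xyz","grip"]}

```bash
ls; mkdir -p pics
cat > h.py <<'E'
import numpy as np, cv2
from bench import robot
def cloud(cam, depth):
    c=robot.get_calibration(cam); K=np.array(c["mtx"]); T=np.linalg.inv(np.array(c["world_to_cam"]))
    v,u=np.mgrid[:depth.shape[0],:depth.shape[1]]
    p=np.stack([(u-K[0,2])/K[0,0]*depth,(v-K[1,2])/K[1,1]*depth,depth],-1)
    P=p@T[:3,:3].T+T[:3,3]; P[depth==0]=np.nan
    return P
E
python3 - <<'E'
from h import *
for n in ("top","side"):
    im,d=robot.snapshot(n); cv2.imwrite(f"pics/{n}0.png",im); P=cloud(n,d); np.save(f"{n}0.npy",P)
    print(n,np.linalg.inv(np.array(robot.get_calibration(n)["world_to_cam"]))[:3,3].round(3))
    for t in ["cup","knob0","box","lid","pin","pin_stand","flux","spool","pliers","driver","tin","hands"]:
        for r in robot.silhouettes(n,t)[:2]:
            m=r["pixels"]; q=P[m]; q=q[~np.isnan(q[:,0])]
            if len(q)==0: continue
            top=q[q[:,2]>np.percentile(q[:,2],95)-.006]
            print(t,round(r["confidence"],2),np.round(r["location"]),m.sum(),"min",np.percentile(q,2,0).round(3),"max",np.percentile(q,98,0).round(3),"topmid",((np.percentile(top,2,0)+np.percentile(top,98,0))/2).round(3))
print(robot.tip_reach,robot.get_obs())
E
```

```text
pics
top [ 0.486 -0.035  1.167]
cup 0.88 [188. 174.] 319 min [0.577 0.146 0.001] max [0.634 0.205 0.08 ] topmid [0.607 0.177 0.077]
knob0 0.62 [204. 320.] 3612 min [ 0.456 -0.294  0.002] max [ 0.629 -0.122  0.203] topmid [ 0.612 -0.187  0.216]
box 0.55 [203. 320.] 3669 min [ 0.457 -0.293  0.001] max [ 0.631 -0.121  0.203] topmid [ 0.613 -0.187  0.218]
lid 0.77 [177. 314.] 316 min [ 0.589 -0.256  0.08 ] max [ 0.634 -0.112  0.241] topmid [ 0.613 -0.189  0.239]
pin 0.67 [183. 176.] 311 min [0.578 0.146 0.006] max [0.635 0.206 0.08 ] topmid [0.607 0.177 0.077]
pin 0.6 [239. 126.] 50 min [0.46  0.304 0.068] max [0.473 0.322 0.087] topmid [0.467 0.314 0.084]
pin_stand 0.95 [234. 130.] 444 min [0.435 0.284 0.001] max [0.5   0.346 0.083] topmid [0.467 0.316 0.068]
flux 0.72 [240. 207.] 247 min [0.435 0.079 0.004] max [0.477 0.118 0.108] topmid [0.456 0.1   0.107]
spool 0.58 [146. 234.] 411 min [0.674 0.006 0.003] max [0.729 0.058 0.054] topmid [0.701 0.032 0.051]
pliers 0.58 [241. 251.] 505 min [ 0.387 -0.035  0.009] max [0.524 0.027 0.021] topmid [ 0.454 -0.004  0.017]
pliers 0.37 [164. 126
[... 2127 characters left out ...]
qpos': array([-1.52429286e+00,  3.80637059e-01,  1.29739589e+00, -2.32984825e-05,
        1.46359583e+00, -2.15304188e-01]), 'qd': array([-1.29969656e-04, -8.92188727e-04, -9.46921233e-05, -3.79769441e-04,
       -2.84224618e-04, -1.34478508e-03]), 'effort': array([ 2.62495145e-03, -4.37791944e+01, -2.24726111e+01,  7.15117366e-02,
        3.13691155e-02, -2.73822224e-05]), 'tcp_pos': array([ 0.14234818, -0.53125377,  0.40472988]), 'eef_rot': array([-1.89721880e-05,  9.91444159e-01,  1.30531527e-01, -1.00186498e-05]), 'wrist_force': array([ 0.21254891,  0.56324908, -0.42543712]), 'torque': array([ 0.01973804, -0.00432305,  0.05651417]), 'gripper_force': 0.0, 'grip_width': 0.0879066102939308}
```

Run:
```python
from h import *
a=cv2.imread("pics/top0.png")
cv2.imwrite("pics/top0b.png",cv2.resize(a[110:290,100:430],None,fx=2.4,fy=2.4,interpolation=cv2.INTER_CUBIC))
P=np.load("top0.npy").reshape(-1,3)
S=np.load("side0.npy").reshape(-1,3)
for n,Q in(("top",P),("side",S)):
    R=Q[(Q[:,0]>.4)&(Q[:,0]<.66)&(Q[:,1]>-.31)&(Q[:,1]<-.08)]
    r=R[(R[:,2]>.052)&(R[:,2]<.058)]   # rim
    print(n,"rim",len(r),r.min(0) if len(r) else 0,r.max(0) if len(r) else 0, cv2.minAreaRect((r[:,:2]*1000).astype(np.float32)))
    l=R[(R[:,2]>.08)]
    print("lid",len(l)); c=l.mean(0); U,s,V=np.linalg.svd(l-c); print(c,V.round(3),s)
    f=R[(R[:,2]>.044)&(R[:,2]<.056)&(R[:,0]<.485)]
    print("fork",len(f),np.percentile(f,[2,50,98],axis=0).round(3))
# robot pose / lid
```

```text
top rim 462 [ 0.44039554 -0.30484047  0.05200325] [ 0.63631774 -0.11223078  0.05799114] ((529.1138916015625, -214.8050079345703), (178.3062286376953, 160.80831909179688), 17.17218017578125)
lid 413
[ 0.58749874 -0.20207881  0.16961962] [[-0.683 -0.631 -0.367]
 [-0.328  0.715 -0.618]
 [-0.652  0.301  0.696]] [1.57869087 0.86544294 0.72043495]
fork 184 [[ 0.443 -0.255  0.049]
 [ 0.467 -0.23   0.054]
 [ 0.484 -0.151  0.056]]
side rim 294 [ 0.4395352  -0.30489646  0.05200053] [ 0.63286348 -0.11261706  0.05768763] ((529.14013671875, -214.27633666992188), (180.98268127441406, 171.48489379882812), 12.847774505615234)
lid 226
[ 0.56146868 -0.17158179  0.15315001] [[-0.631 -0.744 -0.22 ]
 [-0.12   0.374 -0.92 ]
 [-0.766  0.555  0.325]] [1.46969688 0.66253354 0.23357396]
fork 186 [[ 0.441 -0.254  0.044]
 [ 0.466 -0.221  0.052]
 [ 0.483 -0.147  0.056]]
```

View pics/top0.png

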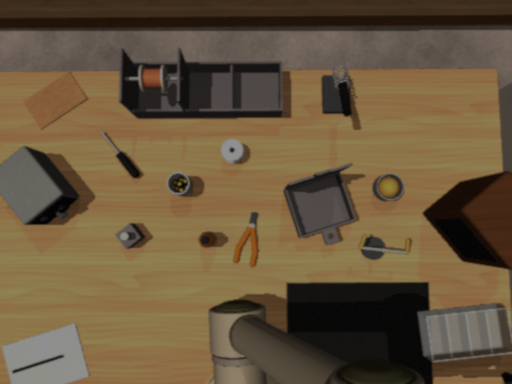

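View pics/side0.png

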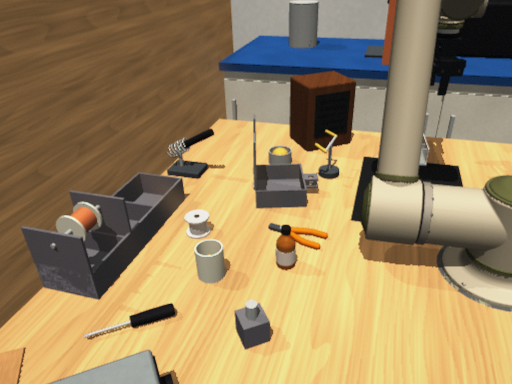

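The top view shows the cup at (183,179), pin and stand at (235,130), the open box at (203,320) with its fork at (237,333) and the lid upright, and the helping-hands at (245,375). I'll fit the box, and make a first move that also shows the arm's kinematics.

Run:
```python
from h import *
from scipy.optimize import least_squares
for n in ("top","side"):
    Q=np.load(n+"0.npy").reshape(-1,3)
    R=Q[(Q[:,0]>.4)&(Q[:,0]<.68)&(Q[:,1]>-.33)&(Q[:,1]<-.08)&(Q[:,2]>.045)&(Q[:,2]<.058)]
    # signed dist to union of rim frame & fork
    def res(p):
        c,s=np.cos(p[2]),np.sin(p[2]); d=R[:,:2]-p[:2]; x=d[:,0]*c+d[:,1]*s; y=-d[:,0]*s+d[:,1]*c
        def rect(x0,x1,y0,y1): return np.hypot(np.maximum(0,np.maximum(x0-x,x-x1)),np.maximum(0,np.maximum(y0-y,y-y1)))
        D=np.min([rect(-.07,-.065,-.08,.08),rect(.065,.07,-.08,.08),rect(-.07,.07,-.08,-.075),rect(-.07,.07,.075,.08),rect(-.11,-.07,-.018,.018)],0)
        return D
    o=least_squares(res,[.535,-.21,.3],loss="soft_l1",f_scale=.002,x_scale=[.01,.01,.05],diff_step=1e-4); p=o.x
    c,s=np.cos(p[2]),np.sin(p[2]); print(n,len(R),p.round(4),np.degrees(p[2]),np.median(res(p)),"forkhole",p[:2]-.09*np.array([c,s]))
    L=Q[(Q[:,2]>.075)&(Q[:,2]<.26)]; d=L[:,:2]-p[:2]; x=d[:,0]*c+d[:,1]*s; y=-d[:,0]*s+d[:,1]*c
    k=(abs(y)<.085)&(x>.04)&(x<.15); x,z,y=x[k],L[k,2],y[k]
    print("lid pts",k.sum()); 
    for a in np.arange(.08,.24,.02):
        m=(z>a)&(z<a+.02)
        if m.sum(): print(round(a,2),m.sum(),np.percentile(x[m],[5,50,95]).round(4),y[m].min().round(3),y[m].max().round(3))
```

```text
top 550 [ 0.5488 -0.2084  0.3054] 17.496350210179948 0.0 forkhole [ 0.46300737 -0.2354583 ]
lid pts 358
0.08 26 [0.0667 0.067  0.0676] -0.079 0.08
0.1 27 [0.0664 0.0666 0.0688] -0.072 0.08
0.12 25 [0.066  0.0662 0.067 ] -0.073 0.08
0.14 27 [0.0657 0.0658 0.0664] -0.076 0.08
0.16 32 [0.0652 0.0655 0.0669] -0.079 0.08
0.18 67 [0.0649 0.0655 0.0704] -0.08 0.079
0.2 98 [0.0648 0.0677 0.0704] -0.079 0.078
0.22 36 [0.0643 0.0673 0.0699] -0.018 0.018
side 568 [ 0.548  -0.2088  0.3015] 17.277078920743357 0.0 forkhole [ 0.46201194 -0.23557618]
lid pts 177
0.08 20 [0.0668 0.0697 0.0726] 0.046 0.081
0.1 20 [0.0662 0.0691 0.0718] 0.046 0.08
0.12 16 [0.0656 0.0682 0.0712] 0.049 0.081
0.14 21 [0.0649 0.0677 0.0705] 0.074 0.083
0.16 22 [0.0644 0.0671 0.0699] 0.075 0.081
0.18 31 [0.0638 0.0666 0.0692] 0.024 0.082
0.2 23 [0.0657 0.0662 0.0688] 0.013 0.074
0.22 22 [0.0649 0.0665 0.068 ] -0.013 0.023
```

Call:
{"op": "move_arm", "data": {"turn": [[0.6, -0.6, 0.5], [0.6, -0.6, 0.5], [0.6, -0.6, 0.5], [0.6, -0.6, 0.5], [0.6, -0.6, 0.5], [0.6, -0.6, 0.5], [0.6, -0.6, 0.5], [0.6, -0.6, 0.5]], "xyz": [[0.725, -0.58, -0.1], [0.725, -0.58, -0.1], [0.725, -0.58, -0.1], [0.725, -0.58, -0.1], [0.725, -0.58, -0.1], [0.725, -0.58, -0.1], [0.725, -0.58, -0.1], [0.725, -0.58, -0.1]], "grip": [1, 1, 1, 1, 1, 1, 1, 1]}}

```text
time_s: 2.1
tcp_pos: [0.3636, -0.2292, 0.4455]
eef_rot: [-0.133, 0.976, -0.001, -0.174]
wrist_force: [-1.1, 0.4, -0.2]
grip_width: 0.0882
gripper_force: 0.0
```

```bash
cat >> h.py <<'E'
import json,os
from scipy.spatial.transform import Rotation as Ro
def log():
    o=robot.get_obs(); D=json.load(open("log.json")) if os.path.exists("log.json") else []
    D.append([list(o["qpos"]),list(o["tcp_pos"]),list(o["eef_rot"])]); json.dump(D,open("log.json","w")); return o
def rot(q): return Ro.from_quat([q[1],q[2],q[3],q[0]])
E
python3 - <<'E'
from h import *
json.dump([[[-1.52429286e+00,3.80637059e-01,1.29739589e+00,-2.32984825e-05,1.46359583e+00,-2.15304188e-01],[0.14234818,-0.53125377,0.40472988],[-1.89721880e-05,9.91444159e-01,1.30531527e-01,-1.00186498e-05]]],open("log.json","w"))
o=log(); q=o["qpos"]; print(o["time_s"],q.round(3),o["tcp_pos"],o["eef_rot"],o["qd"].round(2))
for s in (1,-1):
  R=Ro.from_euler("ZYZYZ",[q[0],q[1]+q[2],s*q[3],q[4],q[5]+np.pi/2]); print((R.inv()*rot(o["eef_rot"])).magnitude())
E
```

```text
2.1 [-0.825  0.207  1.454 -0.077  1.916  0.738] [ 0.3636338  -0.22921246  0.44546172] [-1.33335456e-01  9.75679581e-01 -7.25946499e-04 -1.73984149e-01] [ 0.46  0.01 -0.08  0.19  0.1   0.48]Traceback (most recent call last):
  File "<stdin>", line 5, in <module>
  File "scipy/spatial/transform/_rotation.pyx", line 1413, in scipy.spatial.transform._rotation.Rotation.from_euler
ValueError: Expected axis specification to be a non-empty string of upto 3 characters, got ZYZYZ
```

```bash
cat >> h.py <<'E'
def E(a,t): return Ro.from_euler(a,t)
def frames(q,s=1):
    A=E("Z",q[0]); B=A*E("Y",q[1]); C=A*E("Y",q[1]+q[2]); D=C*E("Z",s*q[3]); F=D*E("Y",q[4]); return A,B,C,D,F,F*E("Z",q[5]+np.pi/2)
def rows(q,s=1):
    A,B,C,D,F,G=[f.as_matrix() for f in frames(q,s)]
    # h, lateral d, L1, a1, L2, a2(x after elbow), w_x,w_y after j4, L3
    return np.column_stack([[0,0,1],A[:,1],B[:,2],C[:,2],C[:,0],A[:,0],D[:,0],D[:,1],F[:,2]])
E
python3 - <<'E'
from h import *
o=log()
for q,p,e in json.load(open("log.json")):
  for s in (1,-1): print(s,(frames(q,s)[-1].inv()*rot(e)).magnitude())
E
```

```text
1 5.431212882193311e-09
-1 4.659711450554033e-05
1 4.570823091869968e-16
-1 0.153937102056918
1 4.570823091869968e-16
-1 0.153937102056918
```

Call:
{"op": "move_arm", "data": {"turn": [[0, 0, 0], [0.9, 0.8, 0], [0.9, 0.8, 0], [0.9, 0.8, 0], [0.9, 0.8, 0], [0.9, 0.8, 0], [0.9, 0.8, 0]], "xyz": [[0, 0, 0], [0.3, -0.5, 0], [0.3, -0.5, 0], [0.3, -0.5, 0], [0.3, -0.5, 0], [0.3, -0.5, 0], [0.3, -0.5, 0]], "grip": [1, 1, 1, 1, 1, 1, 1]}}

```text
time_s: 2.8
tcp_pos: [0.4861, -0.0327, 0.4557]
eef_rot: [-0.353, 0.932, -0.069, 0.036]
wrist_force: [0.0, 0.1, 0.5]
grip_width: 0.0879
gripper_force: 0.0
```

Run:
```python
from h import *
o=log(); print(o["qpos"].round(3),o["tcp_pos"].round(3))
D=json.load(open("log.json"))
for s in (1,-1):
  print(s,[(frames(q,s)[-1].inv()*rot(e)).magnitude().round(4) for q,p,e in D])
  M=np.vstack([rows(q,s) for q,p,e in D]); y=np.concatenate([p for q,p,e in D])
  x,r,k,sv=np.linalg.lstsq(M,y,rcond=1e-6); print(k,sv.round(3),x.round(4),abs(M@x-y).max())
```

```text
[-0.427  0.243  1.414  0.702  1.671  1.297] [ 0.486 -0.033  0.456]Traceback (most recent call last):
  File "<stdin>", line 5, in <module>
AttributeError: 'float' object has no attribute 'round'
```

Run:
```python
from h import *
D=json.load(open("log.json"))
M=np.vstack([rows(q) for q,p,e in D]); y=np.concatenate([p for q,p,e in D])
for cols in ([0,1,2,3,4,5,6,7,8],[0,1,2,3,8],[0,1,2,3,7,8],[0,1,2,3,4,8],[0,1,2,3,4,7,8],[0,1,2,3,6,7,8],[0,1,2,3,5,8]):
  x,r,k,sv=np.linalg.lstsq(M[:,cols],y,rcond=1e-6); print(cols,k,sv[-1].round(4),x.round(4),abs(M[:,cols]@x-y).max())
```

```text
[0, 1, 2, 3, 4, 5, 6, 7, 8] 9 0.0001 [ 0.1301  0.1175  0.5371  0.3508  0.103  -0.     -0.      0.      0.0841] 5.551115123125783e-16
[0, 1, 2, 3, 8] 5 0.0831 [0.0378 0.1175 0.5261 0.344  0.0843] 0.00046917038341631745
[0, 1, 2, 3, 7, 8] 6 0.0831 [3.780e-02 1.173e-01 5.261e-01 3.440e-01 1.000e-04 8.430e-02] 0.00047100434296554194
[0, 1, 2, 3, 4, 8] 6 0.0057 [0.1301 0.1175 0.5371 0.3508 0.103  0.0841] 1.6857268358982935e-09
[0, 1, 2, 3, 4, 7, 8] 7 0.0056 [ 0.1301  0.1175  0.5371  0.3508  0.103  -0.      0.0841] 1.6411490499912418e-09
[0, 1, 2, 3, 6, 7, 8] 7 0.0313 [ 4.910e-02  1.171e-01  5.143e-01  3.478e-01 -4.800e-03  4.000e-04
  8.910e-02] 0.0003946127312291492
[0, 1, 2, 3, 5, 8] 6 0.0112 [ 0.0401  0.1175  0.5258  0.3676 -0.0234  0.0843] 0.0004738813900503902
```

```bash
cat >> h.py <<'E'
H,DL,L1,L2,A2,L3=.1301,.1175,.5371,.3508,.103,.0841
LO=np.array([-3.11,-.89,.22,-1.42,.17,-2.88]); HI=np.array([3.11,2.33,2.48,4.56,2.85,2.88])
def ik(p,R):
    "joints for TCP p, Rotation R, or None"
    w=np.array(p)-L3*R.as_matrix()[:,2]; r2=w[0]**2+w[1]**2-DL**2
    if r2<0: return None
    rx=np.sqrt(r2); q1=np.arctan2(w[1],w[0])-np.arctan2(DL,rx); z=w[2]-H
    Le=np.hypot(L2,A2); b=np.arctan2(A2,L2); D=np.hypot(rx,z)
    ce=(D*D-L1**2-Le**2)/(2*L1*Le)
    if abs(ce)>1: return None
    e=np.arccos(ce); q3=e-b; q2=np.arctan2(rx,z)-np.arctan2(Le*np.sin(e),L1+Le*np.cos(e))
    M=((E("Z",q1)*E("Y",q2+q3)).inv()*R).as_matrix()
    q5=np.arccos(np.clip(M[2,2],-1,1)); q4=np.arctan2(M[1,2],M[0,2]); q6=np.arctan2(M[2,1],-M[2,0])-np.pi/2
    q4=(q4+1.42)%(2*np.pi)-1.42; q6=(q6+np.pi)%(2*np.pi)-np.pi
    return np.array([q1,q2,q3,q4,q5,q6])
def ok(q,m=.08): return q is not None and np.all(q>LO+m) and np.all(q<HI-m)
def tool(t,flip=0,up=(0,0,1)):
    "tool frame with z=t, y horizontal"
    t=np.array(t)/np.linalg.norm(t); y=np.cross(t,up); y/=np.linalg.norm(y); y*=1-2*flip
    return Ro.from_matrix(np.column_stack([np.cross(y,t),y,t]))
BX=np.array([.5485,-.2086]); TH=np.radians(17.4)
CUP=np.array([.6055,.176])
E
cat > plan.py <<'E'
from h import *
import itertools
for q,p,e in json.load(open("log.json")): assert np.allclose(ik(p,rot(e)),q,atol=1e-2),(ik(p,rot(e)),q)
def pts(p,R):
    M=R.as_matrix(); L=[[x,y,z] for x in(-.04,.04) for y in(-.095,0,.095) for z in(.005,.05,.1)]+[[x,y,.166] for x in(-.012,.012) for y in (-.062,.062)]
    L+= [[x*.055,y*.055,z] for x,y in((1,0),(-1,0),(0,1),(0,-1)) for z in (-.05,-.14)]
    return np.array(p)+np.array(L)@M.T
def bl(P): d=P[:,:2]-BX; c,s=np.cos(TH),np.sin(TH); return np.column_stack([d[:,0]*c+d[:,1]*s,-d[:,0]*s+d[:,1]*c,P[:,2]])
def clear(P):
    if P[:,2].min()<.012: return False
    for x,y,r,z in((.455,.1,.03,.115),(.70,.032,.04,.06),(.466,.315,.04,.09),(.427,-.36,.045,.14),(.43,-.36,.06,.135),(.6,-.405,.045,.06)):
        if np.any((np.hypot(P[:,0]-x,P[:,1]-y)<r)&(P[:,2]<z)): return False
    b=bl(P)
    return not np.any((abs(b[:,0])<.08)&(abs(b[:,1])<.09)&(b[:,2]<.07)) and not np.any((b[:,0]>.05)&(b[:,0]<.1)&(abs(b[:,1])<.09)&(b[:,2]<.25))
HG=.05; res=[]
for a,az,fl in itertools.product(np.radians([5,15,25,35,45]),np.radians(np.arange(-180,180,15)),(0,1)):
    t=np.array([np.cos(a)*np.cos(az),np.cos(a)*np.sin(az),-np.sin(a)]); R=tool(t,fl)
    G=np.array([*CUP,HG]); p=G-.147*t; q=ik(p,R)
    if not ok(q,.12) or not clear(pts(p,R)): continue
    q0=ik(p+[0,0,.12],R)
    if not ok(q0): continue
    for ya,ps,ti in itertools.product(np.radians(np.arange(-180,180,20)),np.radians(np.arange(0,360,15)),np.radians([115,125,135])):
        Rp=Ro.from_rotvec(ti*np.array([np.cos(ps),np.sin(ps),0]))*E("Z",ya)
        R2=Rp*R; c=Rp.apply([0,0,1]); ho=np.array([c[0],c[1],0]); ho/=np.linalg.norm(ho)
        lip=(.076-HG)*c+.031*np.array([*(ho[:2]*abs(c[2])),-np.linalg.norm(c[:2])])
        land=np.array([*BX,0])
        G2=land-ho*.01-lip*[1,1,0]; G2[2]=.075-lip[2]
        G2+=-0.015*np.array([np.cos(TH),np.sin(TH),0])
        p2=G2-R2.apply([0,0,.147]); q2=ik(p2,R2)
        if not ok(q2,.12): continue
        if not clear(pts(p2,R2)): continue
        if abs(q2-q)[3:].max()>3.2: continue
        res.append((abs(q2-q)[3:].max()+.3*abs(q-[0,0,0,0.7,1.7,1.3])[3:].max(),np.degrees([a,az,fl*np.pi/180,ya,ps,ti]).round(),q,q2,p,R.as_quat(),p2,R2.as_quat(),G2))
res.sort(key=lambda r:r[0]); print(len(res))
for r in res[:400:25]: print(round(r[0],2),r[1],r[2].round(2),r[3].round(2),r[8].round(3))
import pickle; pickle.dump(res[:2000],open("plan.pkl","wb"))
E
time python3 plan.py
```

```text
122
2.06 [   5.  135.    0. -100.  120.  115.] [-0.14  1.19  0.87  0.93  2.29 -0.79] [-0.5   0.69  1.28 -0.39  1.54  0.65] [ 0.494 -0.236  0.114]
3.23 [ 15.  15.   1. -40. 135. 125.] [0.   0.87 2.04 2.86 1.09 1.64] [-0.37  0.79  2.01  4.04  1.23 -0.95] [ 0.499 -0.248  0.115]
3.42 [  5.  45.   1. -40. 150. 135.] [-0.24  0.97  1.93  2.09  1.36  1.78] [-0.47  0.66  2.03  3.88  0.86 -1.22] [ 0.509 -0.257  0.115]
3.57 [ 15. -30.   1.  40. 150. 135.] [0.37 0.89 1.77 4.21 1.04 1.14] [-0.38  0.72  1.96  4.14  1.03 -1.38] [ 0.509 -0.257  0.115]
3.76 [ 25.  45.   0. -20. 165. 135.] [-0.2   0.79  1.9   1.91  0.93 -1.1 ] [-0.44  0.79  2.03  3.81  1.2   1.95] [ 0.521 -0.262  0.115]
real	0m27.323s
user	0m27.808s
sys	0m0.068s
```

```bash
python3 - <<'E'
s=open("plan.py").read()
s=s.replace("for x in(-.04,.04) for y in(-.095,0,.095) for z in(.005,.05,.1)]","for x in(-.039,0,.039) for y in np.linspace(-.095,.095,9) for z in(.003,.035,.07,.102)]")
s=s.replace("[[x,y,.166] for x in(-.012,.012) for y in (-.062,.062)]","[[x,y,z] for x in(-.012,.012) for y in (-.064,-.05,.05,.064) for z in (.12,.14,.166)]")
s=s.replace("z in (-.05,-.14)","z in (-.03,-.08,-.14)")
s=s.replace("[5,15,25,35,45]","[3,10,18,26,34,42]")
s=s.replace("np.arange(-180,180,20)","np.arange(-180,180,15)").replace("[115,125,135]","[112,120,130]")
s=s.replace("(.70,.032,.04,.06)","(.70,.032,.038,.056)")
s=s.replace("res[:400:25]","res[:60:4]")
open("plan.py","w").write(s)
E
time python3 plan.py
```

```text
8
3.37 [  10. -120.    1.  150.  150.  112.] [ 0.33  1.24  0.68 -1.    2.27  0.64] [-0.46  0.53  1.77 -1.15  0.6  -2.22] [ 0.511 -0.253  0.113]
3.45 [ 10. -90.   1. 120. 150. 112.] [ 0.43  1.11  1.04 -1.18  1.82  0.67] [-0.46  0.53  1.77 -1.15  0.6  -2.22] [ 0.511 -0.253  0.113]
real	0m34.791s
user	0m35.261s
sys	0m0.056s
```

```bash
python3 - <<'E'
s=open("plan.py").read()
s=s.replace("    if abs(q2-q)[3:].max()>3.2: continue\n","").replace("        if abs(q2-q)[3:].max()>3.2: continue\n","")
s=s.replace("np.radians([112,120,130])):","np.radians([110,118,128]),(.075,.1),(-.03,0.0)):").replace("ya,ps,ti in","ya,ps,ti,lz,lo in")
s=s.replace("G2[2]=.075","G2[2]=lz").replace("-0.015*np","lo*np").replace("HG=.05;","HG=.052;")
s=s.replace("fl*np.pi/180,ya,ps,ti]","fl*np.pi/180,ya,ps,ti,lz]").replace("res[:60:4]","res[:200:9]").replace(".12) or",".08) or").replace("ok(q2,.12)","ok(q2,.08)")
open("plan.py","w").write(s)
E
time python3 plan.py
python3 - <<'E'
import pickle,collections
r=pickle.load(open("plan.pkl","rb")); c=collections.Counter(tuple(x[1][:3]) for x in r); print(c)
E
```

```text
Counter({(np.float64(10.0), np.float64(-120.0), np.float64(1.0)): 1, (np.float64(10.0), np.float64(-105.0), np.float64(1.0)): 1, (np.float64(10.0), np.float64(-135.0), np.float64(1.0)): 1, (np.float64(18.0), np.float64(-30.0), np.float64(1.0)): 1, (np.float64(10.0), np.float64(-90.0), np.float64(1.0)): 1, (np.float64(10.0), np.float64(-150.0), np.float64(1.0)): 1, (np.float64(18.0), np.float64(105.0), np.float64(0.0)): 1, (np.float64(18.0), np.float64(135.0), np.float64(0.0)): 1})  File "plan.py", line 32
    res.append((abs(q2-q)[3:].max()+.3*abs(q-[0,0,0,0.7,1.7,1.3])[3:].max(),np.degrees([a,az,fl*np.pi/180,ya,ps,ti,lz]).round(),q,q2,p,R.as_quat(),p2,R2.as_quat(),G2))
IndentationError: unexpected indent

real	0m0.034s
user	0m0.028s
sys	0m0.005s
```

```bash
sed -i 's/^ *res.append/        res.append/' plan.py
time python3 plan.py
python3 - <<'E'
import pickle,collections
r=pickle.load(open("plan.pkl","rb")); c=collections.Counter(tuple(map(int,x[1][:3])) for x in r); print(c)
E
```

```text
8988
1.5 [  26. -165.    1.  -45.  285.  110.    6.] [ 0.14  1.21  0.54 -0.19  2.5   1.37] [-0.9   0.74  1.45  0.98  1.58  0.13] [ 0.562 -0.206  0.137]
1.81 [  26. -165.    1.  -15.  285.  110.    4.] [ 0.14  1.21  0.54 -0.19  2.5   1.37] [-0.86  0.6   1.69  1.04  1.03 -0.18] [ 0.562 -0.206  0.112]
1.89 [  18. -150.    1.  -45.  285.  118.    6.] [ 0.21  1.27  0.49 -0.56  2.55  0.99] [-0.88  0.65  1.53  0.95  1.37 -0.03] [ 0.564 -0.206  0.139]
1.94 [  26. -165.    1.  -15.  285.  118.    6.] [ 0.14  1.21  0.54 -0.19  2.5   1.37] [-0.89  0.58  1.71  1.17  1.1  -0.31] [ 0.564 -0.206  0.139]
1.98 [  26. -150.    1.  -45.  270.  110.    4.] [ 0.2   1.2   0.56 -0.45  2.42  1.08] [-0.84  0.56  1.77  1.19  0.83 -0.13] [ 0.563 -0.218  0.112]
2.0 [  18. -150.    1.    0.  300.  110.    4.] [ 0.21  1.27  0.49 -0.56  2.55  0.99] [-0.78  0.55  1.67  0.84  0.92 -0.27] [ 0.557 -0.196  0.112]
2.02 [  18. -150.    1.  -60.  270.  118.    6.] [ 0.21  1.27  0.49 -0.56  2.55  0.99] [-0.89  0.6   1.64  1.09  1.16  0.02] [ 0.566 -0.218  0.139]
2.04 [  10. -135.    1.  -15.  300.  110.    4.] [ 0.27  1.29
[... 3113 characters left out ...]
75, 1): 16, (42, 90, 0): 16, (26, 75, 1): 15, (18, -30, 1): 15, (34, 165, 1): 14, (26, 120, 1): 14, (26, 105, 1): 14, (26, 105, 0): 13, (26, 120, 0): 13, (42, -180, 1): 12, (42, 105, 0): 12, (26, 135, 0): 11, (34, 90, 0): 11, (34, 75, 0): 11, (42, -60, 1): 10, (34, 150, 1): 10, (42, 30, 0): 10, (34, 105, 0): 10, (42, 120, 0): 7, (34, 120, 0): 7, (42, -45, 1): 6, (42, 165, 1): 6, (34, 135, 1): 6, (26, 150, 0): 5, (34, 135, 0): 4, (10, -150, 0): 3, (10, -135, 0): 3, (10, -120, 0): 3, (10, -105, 0): 3, (42, 135, 0): 3, (42, 150, 1): 3, (34, 120, 1): 2, (34, 105, 1): 2, (26, 165, 0): 2, (34, 75, 1): 2, (34, 90, 1): 2, (10, -90, 0): 1, (18, -150, 0): 1})
real	2m33.500s
user	2m33.839s
sys	0m0.130s
```

```bash
python3 - <<'E'
s=open("plan.py").read()
i=s.index("HG=.052"); open("chk.py","w").write(s[:i])
E
cat > plan2.py <<'E'
from chk import *
from scipy.spatial.transform import Slerp
HG=.052; res=[]
cur=json.load(open("log.json"))[-1]
def path(p0,R0,p1,R1,n=8,cl=True):
    S=Slerp([0,1],Ro.concatenate([R0,R1])); m=9; 
    for f in np.linspace(0,1,n):
        p=p0+(p1-p0)*f; R=S(f); q=ik(p,R)
        if not ok(q,.05): return -1
        if cl and not clear(pts(p,R)): return -1
        m=min(m,(q-LO)[1:].min(),(HI-q)[1:].min())
    return m
for a,az in itertools.product(np.radians([24,28,32,36]),np.radians([-135,-125,-115,-105,-95])):
    t=np.array([np.cos(a)*np.cos(az),np.cos(a)*np.sin(az),-np.sin(a)]); R=tool(t,1)
    G=np.array([*CUP,HG]); p=G-.147*t; up=np.array([0,0,.13])
    g0=path(np.array(cur[1]),rot(cur[2]),p-.1*t+[0,0,.1],R,cl=False); 
    g=min(path(p-.1*t,R,p,R),path(p,R,p+up,R))
    if min(g,g0)<.1: continue
    for ya,ps,ti,lz,lo in itertools.product(np.radians(np.arange(-90,45,15)),np.radians(np.arange(225,330,15)),np.radians([120,128]),(.08,.1),(0.,.015)):
        Rt=lambda ang: Ro.from_rotvec(ang*np.array([np.cos(ps),np.sin(ps),0]))*E("Z",ya)*R
        c=Ro.from_rotvec(ti*np.array([np.cos(ps),np.sin(ps),0])).apply([0,0,1]); ho=np.array([c[0],c[1],0]); ho/=np.linalg.norm(ho)
        lip=(.076-HG)*c+.031*np.array([*(ho[:2]*abs(c[2])),-np.linalg.norm(c[:2])])
        G2=np.array([*BX,0])-ho*.01-lip*[1,1,0]+lo*np.array([np.cos(TH),np.sin(TH),0]); G2[2]=lz-lip[2]
        tp=lambda G,R: G-R.apply([0,0,.147])
        ths=[0,np.radians(70),ti]; hs=[.16,.03,0]
        ks=[(tp(G2+[0,0,h],Rt(th)),Rt(th)) for th,h in zip(ths,hs)]
        m=path(*ks[2],*ks[2],n=1)
        if m<.1: continue
        m=min(m,path(*ks[0],*ks[0],n=1),path(*ks[1],*ks[2]),path(*ks[0],*ks[1]),path(p+up,R,*ks[0],cl=False),path(p+up,R,*ks[0],n=4))
        if m<.08: continue
        res.append((min(m,g,g0,.3)-.002*(lz>.09),np.degrees([a,az,ya,ps,ti]).round(),lz,lo,ik(p,R),[ik(*k) for k in ks],G2))
res.sort(key=lambda r:-r[0]); print(len(res))
for r in res[:6]: print(round(r[0],3),r[1],r[2],r[3],r[4].round(2),[k.round(2) for k in r[5]],r[6].round(3))
E
time timeout 500 python3 plan2.py
```

```text
0
real	0m2.784s
user	0m3.224s
sys	0m0.060s
```

Run:
```python
s=open("plan2.py").read()
s=s.replace("    if min(g,g0)<.1: continue","    print(np.degrees([a,az]).round(),np.round([g0,path(p-.1*t,R,p,R),path(p-.1*t,R,p,R,cl=False),path(p,R,p+up,R),path(p,R,p+up,R,cl=False)],2),ik(p,R).round(2),clear(pts(p,R)))\n    continue")
exec(s)
```

```text
[  24. -135.] [-1.   -1.   -1.    0.34  0.34] [ 0.26  1.19  0.63 -0.66  2.3   0.86] True
[  24. -125.] [-1.   -1.   -1.    0.42  0.42] [ 0.3   1.16  0.71 -0.75  2.18  0.77] True
[  24. -115.] [0.07 0.17 0.17 0.5  0.5 ] [ 0.34  1.12  0.8  -0.83  2.05  0.71] True
[  24. -105.] [0.29 0.36 0.36 0.45 0.45] [ 0.37  1.08  0.91 -0.9   1.9   0.67] True
[ 24. -95.] [0.39 0.45 0.45 0.41 0.41] [ 0.39  1.04  1.02 -0.97  1.75  0.65] True
[  28. -135.] [-1.   -1.   -1.    0.36  0.36] [ 0.26  1.16  0.66 -0.6   2.25  0.9 ] True
[  28. -125.] [-1.   -1.   -1.    0.44  0.44] [ 0.3   1.13  0.74 -0.7   2.13  0.8 ] True
[  28. -115.] [0.11 0.21 0.21 0.54 0.54] [ 0.33  1.09  0.83 -0.77  2.    0.73] True
[  28. -105.] [0.31 0.39 0.39 0.51 0.51] [ 0.36  1.05  0.93 -0.85  1.86  0.68] True
[ 28. -95.] [0.45 0.5  0.5  0.47 0.47] [ 0.38  1.01  1.03 -0.92  1.71  0.65] True
[  32. -135.] [-1.   -1.   -1.    0.38  0.38] [ 0.25  1.13  0.69 -0.55  2.19  0.93] True
[  32. -125.] [-1.    0.09  0.09  0.46  0.46] [ 0.29  1.1   0.77 -0.65  2.07  0.82] True
[  32. -115.] [0.14 0.26 0.26 0.55 0.55] [ 0.32  1.06  0.85 -0.72  1.95  0.75] True
[  32. -105.] [0.33 0.43 0.43 0.57 0.57] [ 0.35  1.03  0.95 -0.8   1.81  0.69] True
[ 32. -95.] [0.51 0.55 0.55 0.52 0.52] [ 0.37  0.99  1.05 -0.87  1.67  0.64] True
[  36. -135.] [-1.   -1.   -1.    0.41  0.41] [ 0.25  1.09  0.73 -0.51  2.12  0.95] True
[  36. -125.] [-1.    0.15  0.15  0.48  0.48] [ 0.28  1.07  0.8  -0.6   2.02  0.84] True
[  36. -115.] [0.18 0.31 0.31 0.57 0.57] [ 0.31  1.04  0.88 -0.68  1.9   0.76] True
[  36. -105.] [0.36 0.46 0.46 0.63 0.63] [ 0.34  1.    0.97 -0.75  1.77  0.69] True
[ 36. -95.] [0.52 0.6  0.6  0.58 0.58] [ 0.36  0.96  1.07 -0.82  1.63  0.63] True
0
```

Run:
```python
s=open("plan2.py").read()
s=s.replace("np.radians([24,28,32,36]),np.radians([-135,-125,-115,-105,-95])","np.radians([24,32]),np.radians([-105,-90])").replace("np.arange(-90,45,15)","np.arange(-180,180,20)").replace("np.arange(225,330,15)","np.arange(0,360,20)").replace("[120,128]","[115,122]").replace("res=[]","res=[];import collections;C=collections.Counter()")
s=s.replace("        if m<.1: continue\n","        C['a']+=1\n        if m<.05: continue\n        C['b']+=1\n        for n,v in zip('012345',[path(*ks[0],*ks[0],n=1,cl=False),path(*ks[0],*ks[0],n=1),path(*ks[1],*ks[1],n=1),path(*ks[1],*ks[2],cl=False),path(*ks[0],*ks[1],cl=False),path(p+up,R,*ks[0],cl=False)]): C[n]+=v>0\n",1)
s+="\nprint(C)"
exec(s)
```

```text
0
Counter({'a': 10368, 'b': 1, '0': np.int64(1), '1': np.int64(1), '2': np.int64(1), '3': np.int64(1), '4': np.int64(1), '5': 0})
```

```bash
sed -i 's/(.466,.315,.04,.09),/(.466,.315,.04,.09),(.655,.325,.035,.035),(.71,.365,.03,.035),/' chk.py
python3 - <<'E'
s=open("plan2.py").read()
s=s.replace("np.radians([24,28,32,36]),np.radians([-135,-125,-115,-105,-95])","np.radians([10,16,22]),np.radians([-115,-105,-90,-75])").replace("np.arange(-90,45,15)","np.arange(-180,180,15)").replace("np.arange(225,330,15)","np.arange(0,360,15)").replace("[120,128]","[114,121]").replace("(.08,.1),(0.,.015)","(.09,.115),(-.01,.01)").replace("if m<.1:","if m<.06:").replace("if m<.08","if m<.05").replace("if min(g,g0)<.1:","print(a,az,g,g0)\n    if min(g,g0)<.08:").replace("path(p+up,R,*ks[0],cl=False),path(p+up,R,*ks[0],n=4)","path(p+up,R,*ks[0],cl=False)")
s=s.replace("        m=path(*ks[2],*ks[2],n=1)","        if not ok(ik(*ks[2]),.06): continue\n        m=path(*ks[2],*ks[2],n=1)")
open("plan2.py","w").write(s)
E
time timeout 570 python3 plan2.py
```

```text
0.17453292519943295 -2.007128639793479 -1 -1
0.17453292519943295 -1.8325957145940461 -1 0.14263280244462573
0.17453292519943295 -1.5707963267948966 -1 0.1888046030786905
0.17453292519943295 -1.3089969389957472 -1 0.1520812729579386
0.2792526803190927 -2.007128639793479 0.07885167523250972 -1
0.2792526803190927 -1.8325957145940461 0.30333714673282275 0.24641418469647647
0.2792526803190927 -1.5707963267948966 0.27043197231103844 0.2743340938242045
0.2792526803190927 -1.3089969389957472 -1 0.232624945087764
0.3839724354387525 -2.007128639793479 0.14269840501598932 0.056821327704421526
0.3839724354387525 -1.8325957145940461 0.3464233036204718 0.27950299835081915
0.3839724354387525 -1.5707963267948966 0.35531567072388937 0.3601996298214907
0.3839724354387525 -1.3089969389957472 -1 0.3149582844084158
0
real	0m7.750s
user	0m8.292s
sys	0m0.040s
```

Run:
```python
s=open("plan2.py").read()
s=s.replace("np.radians([10,16,22]),np.radians([-115,-105,-90,-75])","np.radians([16,22]),np.radians([-105,-90])").replace("res=[]","res=[];import collections;C=collections.Counter()")
s=s.replace("        if m<.06: continue\n","        C['a']+=1\n        if m<.05: continue\n        C['b']+=1\n        v=[path(*ks[0],*ks[0],n=1,cl=False),path(*ks[0],*ks[0],n=1),path(*ks[1],*ks[1],n=1,cl=False),path(*ks[1],*ks[1],n=1),path(*ks[1],*ks[2],cl=False),path(*ks[0],*ks[1],cl=False),path(p+up,R,*ks[0],cl=False)]; C[tuple(x>0 for x in v)]+=1\n        if v[0]>0 and v[6]<0: print(np.degrees([a,az,ya,ps,ti]).round(),[ik(*k).round(2) for k in ks],ik(p+up,R).round(2)) if C['b']%8==0 else 0\n",1)
s+="\nprint(C)"
exec(s)
```

```text
0.2792526803190927 -1.8325957145940461 0.30333714673282275 0.24641418469647647
[  16. -105.   90.   30.  114.] [array([-0.74,  0.14,  2.04,  2.11,  0.54,  2.39]), array([-0.85,  0.39,  1.74,  0.87,  1.07, -2.09]), array([-0.89,  0.66,  1.53,  0.86,  1.62, -1.62])] [ 0.38  0.98  0.84 -1.09  2.08  0.47]
[  16. -105.  120.  150.  114.] [array([-1.07,  0.35,  1.82,  1.46,  1.22,  2.59]), array([-0.69,  0.37,  1.89,  0.58,  0.16,  2.69]), array([-0.41,  0.57,  1.89,  4.45,  0.67, -1.51])] [ 0.38  0.98  0.84 -1.09  2.08  0.47]
[  16. -105.  150.  180.  114.] [array([-1.04,  0.51,  1.43,  1.22,  1.69,  2.71]), array([-0.84,  0.38,  1.76,  0.93,  0.65,  1.89]), array([-0.63,  0.48,  1.98,  3.21,  0.35, -0.77])] [ 0.38  0.98  0.84 -1.09  2.08  0.47]
0.2792526803190927 -1.5707963267948966 0.27043197231103844 0.2743340938242045
[ 16. -90.  60.   0. 114.] [array([-0.5 ,  0.18,  1.98,  3.21,  0.31,  1.51]), array([-0.8 ,  0.38,  1.97,  1.53,  0.73, -2.37]), array([-0.93,  0.6 ,  1.92,  1.49,  1.22, -1.9 ])] [ 0.42  0.9   1.02 -1.15  1.85  0.47]
[ 16. -90.  90. 150. 114.] [array([-1.01,  0.24,  1.
[... 929 characters left out ...]
5707963267948966 0.35531567072388937 0.3601996298214907
[ 22. -90. 135. 180. 114.] [array([-1.02,  0.48,  1.41,  1.13,  1.66,  2.76]), array([-0.79,  0.37,  1.77,  0.85,  0.53,  1.99]), array([-0.58,  0.51,  2.  ,  3.46,  0.49, -0.97])] [ 0.41  0.87  1.02 -1.06  1.8   0.46]
0
Counter({'a': 13766, 'b': 76, (np.True_, np.True_, np.True_, np.True_, np.True_, np.True_, False): 26, (np.True_, np.True_, np.True_, np.True_, False, np.True_, False): 20, (np.True_, np.True_, np.True_, np.True_, np.True_, False, False): 12, (np.True_, np.True_, np.True_, False, np.True_, False, False): 8, (np.True_, np.True_, False, False, False, False, False): 8, (False, False, False, False, False, False, False): 2})
```

```bash
cat >> h.py <<'E'
TC=np.array([H,DL,L1,L2,A2,L3])
def fk(q):
    r=rows(q)[:,[0,1,2,3,4,8]]; return r@TC, frames(q)[-1]
E
cat > plan3.py <<'E'
from chk import *
HG=.052; res=[]
cur=np.array(json.load(open("log.json"))[-1][0])
def jp(q0,q1,n,cR=None,maxt=180):
    # joint-space line; cR: rotation tool<-cup axis; returns min z clearance ok
    for f in np.linspace(0,1,n):
        p,R=fk(q0+(q1-q0)*f); P=pts(p,R)
        if cR is not None:
            c=R.apply(cR); 
            if np.degrees(np.arccos(c[2]))>maxt: return False
            g=p+R.apply([0,0,.147])-.06*c; P=np.vstack([P,g,g+.11*c])
        if not clear(P): return False
    return True
tp=lambda G,R: G-R.apply([0,0,.147])
for a,az,fl in itertools.product(np.radians([14,20,27,34]),np.radians(np.arange(-180,180,15)),(0,1)):
    t=np.array([np.cos(a)*np.cos(az),np.cos(a)*np.sin(az),-np.sin(a)]); R=tool(t,fl); cR=R.inv().apply([0,0,1])
    G=np.array([*CUP,HG]); p=G-.147*t; q=ik(p,R); qb=ik(p-.1*t,R); qu=ik(p+[0,0,.14],R); qbu=ik(p-.1*t+[0,0,.08],R)
    if not (ok(q) and ok(qb) and ok(qu) and ok(qbu)) or not clear(pts(p,R)) or not clear(pts(p-.1*t,R)) or not clear(pts(p-.04*t,R)): continue
    if not jp(cur,qbu,10): continue
    for ya,ps,ti,lz,lo in itertools.product(np.radians(np.arange(-180,180,15)),np.radians(np.arange(0,360,15)),np.radians([115,123]),(.085,.11),(-.01,.01)):
        ax=np.array([np.cos(ps),np.sin(ps),0]); Rt=lambda ang: Ro.from_rotvec(ang*ax)*E("Z",ya)*R
        c=Ro.from_rotvec(ti*ax).apply([0,0,1]); ho=np.array([c[0],c[1],0]); ho/=np.linalg.norm(ho)
        lip=(.076-HG)*c+.031*np.array([*(ho[:2]*abs(c[2])),-np.linalg.norm(c[:2])])
        G2=np.array([*BX,0])-ho*.01-lip*[1,1,0]+lo*np.array([np.cos(TH),np.sin(TH),0]); G2[2]=lz-lip[2]
        k2=ik(tp(G2,Rt(ti)),Rt(ti))
        if not ok(k2): continue
        G1=G2+[0,0,.05]; R1=Rt(np.radians(65)); k1=ik(tp(G1,R1),R1)
        if not ok(k1): continue
        sc=abs(k1-qu).max()+abs(k2-k1).max()
        if sc>6: continue
        if not clear(pts(*fk(k2))) or not jp(k1,k2,5,cR): continue
        if not jp(qu,k1,8,cR,72): continue
        res.append((sc,np.degrees([a,az,fl*np.pi/180,ya,ps,ti]).round(),lz,lo,[q,qb,qbu,qu,k1,k2],G2,cR))
res.sort(key=lambda r:r[0]); print(len(res))
for r in res[:200:14]: print(round(r[0],2),r[1],r[2],r[3],[k.round(2) for k in r[4][3:]],r[5].round(3))
import pickle; pickle.dump(res,open("plan3.pkl","wb"))
E
time timeout 575 python3 plan3.py
```

```text
0plan3.py:10: RuntimeWarning: invalid value encountered in arccos
  if np.degrees(np.arccos(c[2]))>maxt: return False

real	1m21.390s
user	1m21.442s
sys	0m0.088s
```

Run:
```python
s=open("plan3.py").read()
s=s.replace("np.radians([14,20,27,34])","np.radians([20])").replace("np.radians([115,123]),(.085,.11),(-.01,.01)","np.radians([115]),(.11,),(-.01,)").replace("res=[]","res=[];import collections;C=collections.Counter()").replace("c[2]))","np.clip(c[2],-1,1)))")
s=s.replace("    if not (ok(q)","    C['g']+=1\n    if not (ok(q)").replace("    if not jp(cur","    C['g1']+=1\n    if not jp(cur").replace("    for ya,ps","    C['g2']+=1\n    for ya,ps")
for i,k in enumerate(["        if not ok(k2)","        if not ok(k1)","        if sc>6","        if not clear(pts(*fk(k2","        if not jp(qu"]): s=s.replace(k,f"        C[{i}]+=1\n"+k)
s=s.replace("        if not jp(qu","        if C[4]<40: print(fl,np.degrees([a,az]).round(),k1.round(2),qu.round(2),k2.round(2),jp(qu,k1,8),jp(qu,k1,8,cR,180))\n        if not jp(qu")
s+="\nprint(C)"
exec(s)
```

```text
0 [  20. -105.] [-0.88  0.38  1.86  1.21  1.    0.8 ] [ 0.37  0.94  0.84 -1.03  2.07 -2.68] [-0.96  0.68  1.76  1.23  1.48  1.3 ] False False
1 [  20. -105.] [-0.88  0.38  1.86  1.21  1.   -2.34] [ 0.37  0.94  0.84 -1.03  2.07  0.46] [-0.96  0.68  1.76  1.23  1.48 -1.84] False False
0 [ 20. -90.] [-0.88  0.38  1.86  1.21  1.    0.8 ] [ 0.41  0.87  1.01 -1.1   1.83 -2.69] [-0.96  0.68  1.76  1.23  1.48  1.3 ] False False
1 [ 20. -90.] [-0.88  0.38  1.86  1.21  1.   -2.34] [ 0.41  0.87  1.01 -1.1   1.83  0.45] [-0.96  0.68  1.76  1.23  1.48 -1.84] True True
0 [ 20. 120.] [-0.88  0.38  1.86  1.21  1.    0.8 ] [-0.18  0.86  1.04  0.94  2.06 -0.62] [-0.96  0.68  1.76  1.23  1.48  1.3 ] False False
0 [ 20. 135.] [-0.88  0.38  1.86  1.21  1.    0.8 ] [-0.13  0.93  0.86  0.86  2.27 -0.67] [-0.96  0.68  1.76  1.23  1.48  1.3 ] False False
1 [ 20. 135.] [-0.88  0.38  1.86  1.21  1.   -2.34] [-0.13  0.93  0.86  0.86  2.27  2.47] [-0.96  0.68  1.76  1.23  1.48 -1.84] False False
0
Counter({0: 4032, 1: 2764, 2: 2167, 3: 2007, 'g': 48, 'g1': 8, 'g2': 7, 4: 7})
```

```bash
python3 - <<'E'
s=open("plan3.py").read()
s=s.replace("c[2]))","np.clip(c[2],-1,1)))")
s=s.replace("(.085,.11),(-.01,.01)","(.085,.11,.135),(0.,.02,.035,.045)").replace("[14,20,27,34]","[16,24,32]").replace("np.arange(-180,180,15)),(0,1)","np.arange(-180,180,15)),(0,1)")
s=s.replace("+lo*np.array([np.cos(TH),np.sin(TH),0])","-lo*(lambda v:v/np.linalg.norm(v))(Rt(ti).apply([0,0,1])*[1,1,0])")
s=s.replace("sc=abs(k1","pen=8*(lz-.085)+10*lo; sc=pen+abs(k1").replace("if sc>6","if sc>5.5").replace("np.radians([115,123])","np.radians([114,122])")
open("plan3.py","w").write(s)
E
time timeout 575 python3 plan3.py
```

```text
plan3.py:24: RuntimeWarning: invalid value encountered in divide
  G2=np.array([*BX,0])-ho*.01-lip*[1,1,0]-lo*(lambda v:v/np.linalg.norm(v))(Rt(ti).apply([0,0,1])*[1,1,0]); G2[2]=lz-lip[2]
Traceback (most recent call last):
  File "plan3.py", line 25, in <module>
    k2=ik(tp(G2,Rt(ti)),Rt(ti))
  File "h.py", line 33, in ik
    M=((E("Z",q1)*E("Y",q2+q3)).inv()*R).as_matrix()
        ~~~~~~~~~^~~~~~~~~~~~~
  File "scipy/spatial/transform/_rotation.pyx", line 2692, in scipy.spatial.transform._rotation.Rotation.__mul__
  File "scipy/spatial/transform/_rotation.pyx", line 870, in scipy.spatial.transform._rotation.Rotation.__init__
ValueError: Found zero norm quaternions in `quat`.

real	0m35.314s
user	0m35.506s
sys	0m0.088s
```

```bash
sed -i 's/v\/np.linalg.norm(v))/v\/(1e-6+np.linalg.norm(v)))/; s/\[16,24,32\]/[18,30]/; s/np.arange(-180,180,15)),(0,1)/np.arange(-180,180,15)),(0,1)/' plan3.py
time timeout 400 python3 plan3.py
```

```text
18
3.68 [ 30. -60.   1.  30.   0. 114.] 0.135 0.035 [array([ 0.41,  0.67,  1.35, -1.13,  1.26,  0.35]), array([-0.9 ,  0.33,  1.81,  1.12,  1.  , -2.07]), array([-1.01,  0.66,  1.81,  1.34,  1.51, -1.84])] [ 0.522 -0.187  0.173]
4.0 [ 30. -75.   1.  15. 330. 114.] 0.135 0.045 [array([ 0.41,  0.74,  1.19, -1.03,  1.52,  0.38]), array([-0.72,  0.25,  1.95,  1.35,  0.43, -1.85]), array([-0.94,  0.58,  2.11,  1.9 ,  1.2 , -2.08])] [ 0.526 -0.178  0.173]
real	2m17.791s
user	2m17.507s
sys	0m0.048s
```

```bash
grep -n "clear(pts(p2" plan.py
python3 - <<'E'
from chk import *
import pickle
r=pickle.load(open("plan.pkl","rb"))
n=0
for x in r[:300:30]:
    p,R=fk(x[3]); P=pts(p,R); b=bl(P)
    d=[(abs(b[:,0])<.08)&(abs(b[:,1])<.09)&(b[:,2]<.07),(b[:,0]>.05)&(b[:,0]<.1)&(abs(b[:,1])<.09)&(b[:,2]<.25)]
    print(x[1],clear(P),P[:,2].min().round(3),[k.sum() for k in d],R.apply([0,0,1]).round(2),np.allclose(p,x[6],atol=1e-3))
for x in pickle.load(open("plan3.pkl","rb")):
    p,R=fk(x[4][5]); c=R.apply(x[6]); print(x[0].round(2),x[1],x[2],x[3],"t",R.apply([0,0,1]).round(2),"c",c.round(2),"y",R.apply([0,1,0]).round(2),"flange",p.round(2),x[5].round(3))
E
```

```text
31:        if not clear(pts(p2,R2)): continue
[  26. -165.    1.  -45.  285.  110.    6.] True 0.071 [np.int64(0), np.int64(0)] [ 0.44  0.78 -0.45] True
[  10. -150.    1.  -30.  285.  110.    6.] True 0.1 [np.int64(0), np.int64(0)] [ 0.41  0.37 -0.83] True
[  34. -150.    1.    0.  300.  110.    6.] True 0.116 [np.int64(0), np.int64(0)] [ 0.7   0.4  -0.59] True
[  34. -135.    1.  -15.  300.  110.    4.] True 0.091 [np.int64(0), np.int64(0)] [ 0.7   0.4  -0.59] True
[  18. -120.    1.  -30.  300.  110.    6.] True 0.115 [np.int64(0), np.int64(0)] [ 0.53  0.31 -0.79] True
[  18. -150.    1.  -15.  285.  110.    4.] True 0.09 [np.int64(0), np.int64(0)] [ 0.59  0.16 -0.79] True
[  26. -180.    1.   15.  285.  110.    6.] True 0.116 [np.int64(0), np.int64(0)] [ 0.69  0.19 -0.69] True
[  18. -135.    1.    0.  300.  110.    4.] True 0.075 [np.int64(0), np.int64(0)] [ 0.65  0.09 -0.76] True
[  42. -120.    1.  -30.  300.  110.    4.] True 0.093 [np.int64(0), np.int64(0)] [ 0.76  0.44 -0.47] True
[  26. -180.    1.   30.  300.  110.    6.] True 0.116 [np.int64(0), np.int64(0)] [ 0.62  0.36
[... 2273 characters left out ...]
nge [ 0.38 -0.2   0.2 ] [ 0.526 -0.178  0.173]
4.0 [ 30. -75.   1.  15. 330. 114.] 0.135 0.045 t [ 0.97  0.17 -0.19] c [-0.46 -0.79 -0.41] y [ 0.26 -0.56  0.79] flange [ 0.38 -0.2   0.2 ] [ 0.526 -0.178  0.173]
4.1 [ 30. -60.   1.   0. 330. 114.] 0.135 0.045 t [ 0.97  0.17 -0.19] c [-0.46 -0.79 -0.41] y [ 0.26 -0.56  0.79] flange [ 0.38 -0.2   0.2 ] [ 0.526 -0.178  0.173]
4.81 [ 30. -75.   0.  45. 345. 114.] 0.135 0.045 t [ 0.95  0.31 -0.  ] c [-0.24 -0.88 -0.41] y [-0.15  0.45 -0.88] flange [ 0.38 -0.23  0.17] [ 0.517 -0.18   0.173]
4.9 [ 30. -75.   0.  45. 345. 122.] 0.135 0.045 t [0.95 0.31 0.07] c [-0.22 -0.82 -0.53] y [-0.12  0.56 -0.82] flange [ 0.38 -0.22  0.16] [ 0.518 -0.177  0.174]
```

```bash
python3 - <<'E'
import re
s=open("plan3.py").read()
i=s.index("-lo*(lambda"); j=s.index("; G2[2]=lz")
s=s[:i]+"+E('Z',TH).apply([*lo,0])"+s[j:]
s=s.replace("(.085,.11,.135),(0.,.02,.035,.045)","(.085,.11),((-.02,0),(-.035,0),(0,.03),(0,-.03))").replace("+10*lo","").replace("g=p+R.apply([0,0,.147])-.06*c","g=p+R.apply([0,0,.147])-.057*c").replace("[114,122]","[112,120]").replace("[18,30]","[18,28]")
open("plan3.py","w").write(s)
E
time timeout 400 python3 plan3.py
```

```text
0
real	1m4.959s
user	1m5.451s
sys	0m0.052s
```

```bash
cat > dbg.py <<'E'
s=open("plan3.py").read(); exec(s[:s.index("for a,az,fl")])
def why(q,cR):
    p,R=fk(q); P=pts(p,R); c=R.apply(cR); g=p+R.apply([0,0,.147]); cupP=np.array([g-.057*c,g+.05*c])
    out=[]
    for nm,Q in(("tool",P),("cup",cupP)):
        b=bl(Q)
        if np.any((abs(b[:,0])<.08)&(abs(b[:,1])<.09)&(b[:,2]<.07)): out.append(nm+"-box")
        if np.any((b[:,0]>.05)&(b[:,0]<.1)&(abs(b[:,1])<.09)&(b[:,2]<.25)): out.append(nm+"-lid")
        if not clear(Q) and not out: out.append(nm+"-other")
    return int(np.degrees(np.arccos(np.clip(c[2],-1,1)))),out
E
cat > d1.py <<'E'
exec(open("dbg.py").read())
for a,az,ya,ps in ((18,-105,-30,300),(18,-105,-30,285),(18,-90,-45,300),(28,-105,-30,300),(28,-90,-60,285)):
    a,az,ya,ps=np.radians([a,az,ya,ps]); ti=np.radians(112)
    t=np.array([np.cos(a)*np.cos(az),np.cos(a)*np.sin(az),-np.sin(a)]); R=tool(t,1); cR=R.inv().apply([0,0,1])
    G=np.array([*CUP,HG]); p=G-.147*t; q=ik(p,R); qb=ik(p-.1*t,R); qu=ik(p+[0,0,.14],R); qbu=ik(p-.1*t+[0,0,.08],R)
    ax=np.array([np.cos(ps),np.sin(ps),0]); Rt=lambda ang: Ro.from_rotvec(ang*ax)*E("Z",ya)*R
    c=Ro.from_rotvec(ti*ax).apply([0,0,1]); ho=np.array([c[0],c[1],0]); ho/=np.linalg.norm(ho)
    lip=(.076-HG)*c+.031*np.array([*(ho[:2]*abs(c[2])),-np.linalg.norm(c[:2])])
    for dx,dy,lz in ((-.02,0,.1),(-.035,0,.1),(-.03,-.03,.1)):
        G2=np.array([*BX,0])-lip*[1,1,0]+E("Z",TH).apply([dx,dy,0]); G2[2]=lz-lip[2]
        k2=ik(tp(G2,Rt(ti)),Rt(ti)); G1=G2+[0,0,.05]; R1=Rt(np.radians(65)); k1=ik(tp(G1,R1),R1)
        print(np.degrees([a,az,ya,ps]).round(),dx,"qu",ok(qu),ok(qb),qu.round(2),"k1",ok(k1),k1.round(2) if k1 is not None else 0,"k2",k2.round(2),ok(k2),why(k2,cR))
        if ok(k1): print("   ",[why(qu+(k1-qu)*f,cR) for f in np.linspace(0,1,7)],[why(k1+(k2-k1)*f,cR) for f in np.linspace(0,1,5)])
E
python3 d1.py; date
```

```text
[  18. -105.  -30.  300.] -0.02 qu True True [ 0.38  0.96  0.83 -1.06  2.08  0.46] k1 True [-0.45  0.48  1.37 -0.25  1.15  0.59] k2 [-0.76  0.46  1.8   1.05  0.66 -0.5 ] True (112, ['cup-lid'])
    [(0, []), (9, []), (20, []), (31, []), (42, ['tool-lid']), (53, ['tool-lid', 'cup-lid']), (65, ['tool-lid', 'cup-lid'])] [(65, ['tool-lid', 'cup-lid']), (78, ['tool-lid', 'cup-lid']), (92, ['tool-lid', 'cup-lid']), (104, ['tool-lid', 'cup-lid']), (112, ['cup-lid'])]
[  18. -105.  -30.  300.] -0.035 qu True True [ 0.38  0.96  0.83 -1.06  2.08  0.46] k1 True [-0.47  0.46  1.41 -0.25  1.13  0.57] k2 [-0.79  0.45  1.82  1.07  0.68 -0.54] True (112, [])
    [(0, []), (10, []), (20, []), (31, []), (42, ['tool-lid']), (53, ['tool-lid', 'cup-lid']), (65, ['tool-lid'])] [(65, ['tool-lid']), (78, ['tool-lid', 'cup-lid']), (92, ['tool-lid', 'cup-lid']), (104, ['tool-lid', 'cup-lid']), (112, [])]
[  18. -105.  -30.  300.] -0.03 qu True True [ 0.38  0.96  0.83 -1.06  2.08  0.46] k1 True [-0.5   0.49  1.35 -0.24  1.15  0.53] k2 [-0.81  0.48  1.75  1.02  0.71 -0.5 ] True (112, ['cup-lid'])
    [(0, []), 
[... 4921 characters left out ...]
(10, []), (21, []), (31, []), (42, ['tool-lid']), (54, ['tool-lid', 'cup-lid']), (64, ['cup-lid'])] [(64, ['cup-lid']), (79, ['tool-lid', 'cup-lid']), (95, ['tool-lid', 'cup-lid']), (107, ['tool-lid', 'cup-lid']), (111, ['cup-lid'])]
[ 28. -90. -60. 285.] -0.03 qu True True [ 0.4   0.83  1.02 -0.98  1.77  0.43] k1 True [-0.55  0.47  1.38 -0.12  1.08  0.69] k2 [-0.82  0.5   1.87  1.51  0.59 -0.79] True (112, ['cup-lid'])
    [(0, []), (10, []), (21, []), (31, []), (42, ['tool-lid']), (54, ['tool-lid', 'cup-lid']), (65, ['cup-lid'])] [(65, ['cup-lid']), (79, ['tool-lid', 'cup-lid']), (95, ['tool-lid', 'cup-lid']), (106, ['tool-lid', 'cup-lid']), (112, ['cup-lid'])]
Mon Nov 30 00:56:00 UTC 2026
```

```bash
cat > d2.py <<'E'
exec(open("dbg.py").read())
import pickle
res=[]
for a,az,ya,ps,ti,dx,dy,lz in itertools.product((18,23,28),(-105,-90),range(-90,61,15),(285,300,315,330,345),(112,118),(-.015,-.03),(0,.025),(.09,.11)):
    a,az,ya,ps,ti=np.radians([a,az,ya,ps,ti])
    t=np.array([np.cos(a)*np.cos(az),np.cos(a)*np.sin(az),-np.sin(a)]); R=tool(t,1); cR=R.inv().apply([0,0,1])
    G=np.array([*CUP,HG]); p=G-.147*t; qu=ik(p+[0,0,.14],R)
    ax=np.array([np.cos(ps),np.sin(ps),0]); Rt=lambda ang: Ro.from_rotvec(ang*ax)*E("Z",ya)*R
    c=Ro.from_rotvec(ti*ax).apply([0,0,1]); ho=np.array([c[0],c[1],0]); ho/=np.linalg.norm(ho)
    lip=(.076-HG)*c+.031*np.array([*(ho[:2]*abs(c[2])),-np.linalg.norm(c[:2])])
    G2=np.array([*BX,0])-lip*[1,1,0]+E("Z",TH).apply([dx,dy,0]); G2[2]=lz-lip[2]
    k2=ik(tp(G2,Rt(ti)),Rt(ti))
    if not ok(k2,.1) or not clear(pts(*fk(k2))): continue
    ks=[]
    for an,o in ((68,(-.09,.0,.08)),(84,(-.035,0,.02))):
        Rk=Rt(np.radians(an)); ks.append(ik(tp(G2+E("Z",TH).apply(o),Rk),Rk))
    if not all(ok(k) for k in ks): continue
    J=[qu]+ks+[k2]
    if max(abs(J[i+1]-J[i]).max() for i in range(3))>2.5: continue
    if not all(jp(J[i],J[i+1],6,cR,[72,95,180][i]) for i in (2,1,0)): continue
    sc=sum(abs(J[i+1]-J[i]).max() for i in range(3))+10*(lz-.09)-3*(ti>2)+ 30*max(0,-dx-.015)
    res.append((sc,np.degrees([a,az,ya,ps,ti]).round(),(dx,dy,lz),J,cR,G2))
res.sort(key=lambda r:r[0]); print(len(res))
for r in res[:6]: print(round(r[0],2),r[1],r[2],[k.round(2) for k in r[3]],r[5].round(3),fk(r[3][3])[1].apply([0,0,1]).round(2))
pickle.dump(res,open("d2.pkl","wb"))
E
timeout 300 python3 d2.py; date
```

```text
19
-0.17 [ 28. -90.  30. 345. 118.] (-0.015, 0, 0.11) [array([ 0.4 ,  0.83,  1.02, -0.98,  1.77,  0.43]), array([-0.93,  0.17,  1.89,  0.83,  0.83, -1.52]), array([-0.89,  0.39,  1.88,  1.11,  0.88, -1.63]), array([-0.94,  0.63,  1.84,  1.39,  1.28, -1.59])] [ 0.543 -0.179  0.149] [ 0.79  0.52 -0.33]
-0.14 [ 28. -90.  30. 345. 118.] (-0.015, 0.025, 0.11) [array([ 0.4 ,  0.83,  1.02, -0.98,  1.77,  0.43]), array([-0.9 ,  0.14,  1.93,  0.84,  0.8 , -1.51]), array([-0.87,  0.36,  1.93,  1.14,  0.85, -1.65]), array([-0.93,  0.61,  1.9 ,  1.41,  1.27, -1.63])] [ 0.536 -0.155  0.149] [ 0.79  0.52 -0.33]
0.31 [ 28. -90.  30. 345. 118.] (-0.03, 0, 0.11) [array([ 0.4 ,  0.83,  1.02, -0.98,  1.77,  0.43]), array([-0.97,  0.16,  1.91,  0.84,  0.85, -1.56]), array([-0.93,  0.38,  1.9 ,  1.11,  0.9 , -1.66]), array([-0.98,  0.62,  1.86,  1.37,  1.3 , -1.61])] [ 0.529 -0.183  0.149] [ 0.79  0.52 -0.33]
0.33 [ 28. -90.  15. 330. 118.] (-0.03, 0.025, 0.09) [array([ 0.4 ,  0.83,  1.02, -0.98,  1.77,  0.43]), array([-0.85,  0.14,  2.01,  0.85,  0.54, -1.32]), array([-0.83,  0.37,  2.03,  1.39,  0.62, -1.7 ]), array([-0.92,  0.63,  2.05,  1.7 ,  1.13, -1.8 ])] [ 0.53  -0.163  0.129] [ 0.89  0.3  -0.33]
0.33 [ 28. -90.  30. 345. 118.] (-0.03, 0.025, 0.11) [array([ 0.4 ,  0.83,  1.02, -0.98,  1.77,  0.43]), array([-0.95,  0.12,  1.95,  0.85,  0.83, -1.55]), array([-0.9 ,  0.35,  1.95,  1.14,  0.87, -1.68]), array([-0.96,  0.61,  1.92,  1.39,  1.28, -1.65])] [ 0.522 -0.159  0.149] [ 0.79  0.52 -0.33]
0.35 [ 28. -90.  15. 330. 118.] (-0.03, 0, 0.11) [array([ 0.4 ,  0.83,  1.02, -0.98,  1.77,  0.43]), array([-0.88,  0.14,  1.93,  0.77,  0.62, -1.24]), array([-0.86,  0.35,  1.96,  1.26,  0.66, -1.56]), array([-0.94,  0.59,  1.98,  1.64,  1.13, -1.69])] [ 0.538 -0.187  0.149] [ 0.89  0.3  -0.33]
Mon Nov 30 00:56:34 UTC 2026
```

```bash
cat >> h.py <<'E'
VM=.7*np.array([2.39,2.39,3.14,3.14,3.14,3.14])*.1
def jseg(q0,q1,slow=1.):
    q0,q1=np.array(q0),np.array(q1); n=1
    while True:
        Q=[q0+(q1-q0)*f for f in np.linspace(0,1,n+1)]; F=[fk(q) for q in Q]
        d=max(np.linalg.norm(F[i+1][0]-F[i][0]) for i in range(n)); a=max((F[i].__getitem__(1).inv()*F[i+1][1]).magnitude() for i in range(n))
        if d<.045*slow and a<np.radians(7.8)*slow and np.all(abs(q1-q0)/n<VM*.9*slow): return F[1:]
        n+=1
def lseg(p0,R0,p1,R1,slow=1.):
    from scipy.spatial.transform import Slerp
    S=Slerp([0,1],Ro.concatenate([R0,R1])); n=1
    while np.linalg.norm(p1-p0)/n>.045*slow or (R0.inv()*R1).magnitude()/n>np.radians(7.8)*slow: n+=1
    out=[(p0+(p1-p0)*f,S(f)) for f in np.linspace(0,1,n+1)[1:]]
    return out
def emit(F,p0,R0,maxrow=12):
    "print calls: list of rows relative to each call's start pose"
    i=0
    while i<len(F):
        T=[];X=[]
        while i<len(F) and len(T)<maxrow:
            x=R0.inv().apply(F[i][0]-p0)/.4; t=(R0.inv()*F[i][1]).as_rotvec()/np.radians(30)
            if max(abs(x).max(),abs(t).max())>.995: break
            X.append(x.round(3).tolist()); T.append(t.round(3).tolist()); i+=1
        print("CALL",len(T),'\n "turn":',json.dumps(T),'\n "xyz":',json.dumps(X))
        R0,p0=R0*Ro.from_rotvec(np.array(T[-1])*np.radians(30)),p0+R0.apply(np.array(X[-1])*.4)
    return p0,R0
E
python3 - <<'E'
from h import *
import pickle
r=pickle.load(open("d2.pkl","rb"))[1]; a,az=np.radians(r[1][:2])
t=np.array([np.cos(a)*np.cos(az),np.cos(a)*np.sin(az),-np.sin(a)]); R=tool(t,1)
G=np.array([*CUP,.052]); p=G-.145*t
o=robot.get_obs(); print(o["time_s"],o["tcp_pos"])
P=dict(J=[k.tolist() for k in r[3]],cR=r[4].tolist(),p=p.tolist(),R=R.as_quat().tolist()); json.dump(P,open("P.json","w"))
qbu=ik(p-.09*t+[0,0,.06],R)
F=jseg(o["qpos"],qbu); p0,R0=emit(F,o["tcp_pos"],rot(o["eef_rot"]))
print("approach"); F=lseg(p0,R0,p-.09*t,R)+lseg(p-.09*t,R,p,R,.6); emit(F,p0,R0); print(p,qbu)
E
```

```text
2.8 [ 0.48608139 -0.03267518  0.4557384 ]
CALL 6 
 "turn": [[-0.155, -0.145, -0.135], [-0.306, -0.291, -0.274], [-0.455, -0.44, -0.417], [-0.602, -0.589, -0.561], [-0.748, -0.74, -0.708], [-0.892, -0.892, -0.855]] 
 "xyz": [[0.031, -0.006, 0.049], [0.06, -0.015, 0.1], [0.087, -0.025, 0.153], [0.113, -0.037, 0.208], [0.136, -0.051, 0.265], [0.157, -0.067, 0.324]]
CALL 6 
 "turn": [[-0.144, -0.15, -0.149], [-0.288, -0.3, -0.297], [-0.431, -0.451, -0.444], [-0.575, -0.602, -0.589], [-0.719, -0.754, -0.731], [-0.864, -0.906, -0.869]] 
 "xyz": [[0.052, -0.025, 0.032], [0.103, -0.054, 0.066], [0.153, -0.086, 0.101], [0.202, -0.123, 0.137], [0.249, -0.163, 0.175], [0.294, -0.208, 0.214]]
CALL 6 
 "turn": [[-0.143, -0.156, -0.134], [-0.285, -0.312, -0.262], [-0.428, -0.47, -0.384], [-0.57, -0.63, -0.499], [-0.713, -0.791, -0.606], [-0.855, -0.953, -0.704]] 
 "xyz": [[0.071, -0.029, -0.007], [0.142, -0.064, -0.013], [0.212, -0.104, -0.019], [0.282, -0.15, -0.024], [0.351, -0.201, -0.029], [0.419, -0.258, -0.032]]
approach
CALL 6 
 "turn": [[-0.0, -0.0, 0.0], [-0.0, -0.0, 0.0], [-0.0, -0.0, 0.0], [-0.0, -0.0, 0.0], [-0.0, -0.0, 0.0], [-0.0, -0.0, 0.0]] 
 "xyz": [[0.066, 0.0, 0.035], [0.132, 0.0, 0.071], [0.132, 0.0, 0.127], [0.132, 0.0, 0.183], [0.132, 0.0, 0.239], [0.132, 0.0, 0.296]]
[0.6055     0.3040274  0.12007338] [ 0.49189737  0.94150106  0.87240137 -0.9504215   1.86684445  0.46364114]
```

Call:
{"op": "move_arm", "data": {"turn": [[-0.455, -0.44, -0.417], [-0.455, -0.44, -0.417], [-0.455, -0.44, -0.417], [-0.892, -0.892, -0.855], [-0.892, -0.892, -0.855], [-0.892, -0.892, -0.855]], "xyz": [[0.087, -0.025, 0.153], [0.087, -0.025, 0.153], [0.087, -0.025, 0.153], [0.157, -0.067, 0.324], [0.157, -0.067, 0.324], [0.157, -0.067, 0.324]], "grip": [1, 1, 1, 1, 1, 1]}}

```text
time_s: 3.4
tcp_pos: [0.5662, 0.0606, 0.3752]
eef_rot: [-0.12, 0.962, 0.213, -0.121]
wrist_force: [-0.5, 0.3, -0.1]
grip_width: 0.0882
gripper_force: 0.0
```

Call:
{"op": "move_arm", "data": {"turn": [[-0.431, -0.451, -0.444], [-0.431, -0.451, -0.444], [-0.431, -0.451, -0.444], [-0.864, -0.906, -0.869], [-0.864, -0.906, -0.869], [-0.864, -0.906, -0.869]], "xyz": [[0.153, -0.086, 0.101], [0.153, -0.086, 0.101], [0.153, -0.086, 0.101], [0.294, -0.208, 0.214], [0.294, -0.208, 0.214], [0.294, -0.208, 0.214]], "grip": [1, 1, 1, 1, 1, 1]}}

```text
time_s: 4.0
tcp_pos: [0.6143, 0.2022, 0.2966]
eef_rot: [0.124, 0.837, 0.464, -0.261]
wrist_force: [-0.2, -0.3, -0.1]
grip_width: 0.088
gripper_force: 0.0
```

Call:
{"op": "move_arm", "data": {"turn": [[-0.428, -0.47, -0.384], [-0.428, -0.47, -0.384], [-0.428, -0.47, -0.384], [-0.855, -0.953, -0.704], [-0.855, -0.953, -0.704], [-0.855, -0.953, -0.704], [-0.855, -0.953, -0.704]], "xyz": [[0.212, -0.104, -0.019], [0.212, -0.104, -0.019], [0.212, -0.104, -0.019], [0.419, -0.258, -0.032], [0.419, -0.258, -0.032], [0.419, -0.258, -0.032], [0.419, -0.258, -0.032]], "grip": [1, 1, 1, 1, 1, 1, 1]}}

```text
time_s: 4.7
tcp_pos: [0.6055, 0.3817, 0.2205]
eef_rot: [0.363, 0.605, 0.606, -0.367]
wrist_force: [-0.5, -0.2, -0.9]
grip_width: 0.0883
gripper_force: 0.0
```

```bash
cat > g.py <<'E'
from h import *
P=json.load(open("P.json")); p=np.array(P["p"]); R=Ro.from_quat(P["R"]); t=R.apply([0,0,1])
E
python3 - <<'E'
from g import *
o=robot.get_obs(); p0,R0=o["tcp_pos"],rot(o["eef_rot"]); print(o["time_s"],p0,p-.09*t+[0,0,.06],np.degrees((R0.inv()*R).magnitude()),o["qd"].round(3))
emit(lseg(p0,R0,p-.09*t,R)+lseg(p-.09*t,R,p,R,.6),p0,R0)
E
```

```text
4.7 [0.60548871 0.38169048 0.22047647] [0.6055     0.38349268 0.22232582] 0.3180703708941042 [-0.044 -0.039 -0.007  0.068  0.012  0.051]
CALL 6 
 "turn": [[-0.003, 0.003, 0.003], [-0.006, 0.006, 0.006], [-0.006, 0.006, 0.006], [-0.006, 0.006, 0.006], [-0.006, 0.006, 0.006], [-0.006, 0.006, 0.006]] 
 "xyz": [[0.065, 0.0, 0.032], [0.131, 0.001, 0.064], [0.131, 0.001, 0.12], [0.131, 0.001, 0.176], [0.131, 0.001, 0.233], [0.131, 0.001, 0.289]]
```

Call:
{"op": "move_arm", "data": {"turn": [[0, 0, 0], [0, 0, 0], [0, 0, 0], [0, 0, 0], [0, 0, 0], [0, 0, 0], [0, 0, 0], [0, 0, 0]], "xyz": [[0.066, 0, 0.035], [0.132, 0, 0.071], [0.132, 0, 0.127], [0.132, 0, 0.183], [0.132, 0, 0.239], [0.132, 0, 0.296], [0.132, 0, 0.296], [0.132, 0, 0.296]], "grip": [1, 1, 1, 1, 1, 1, 1, 1]}}

```text
time_s: 5.5
tcp_pos: [0.6059, 0.3006, 0.1209]
eef_rot: [0.363, 0.608, 0.604, -0.365]
wrist_force: [-0.1, 0.5, 0.7]
grip_width: 0.0885
gripper_force: 0.0
```

Run:
```python
from g import *
im,d=robot.snapshot("side"); cv2.imwrite("pics/s1.png",cv2.resize(im[190:330,120:320],None,fx=3,fy=3))
o=robot.get_obs(); print(o["tcp_pos"],p,np.degrees((rot(o["eef_rot"]).inv()*R).magnitude()))
```

```text
[0.60571033 0.30150094 0.12109234] [0.6055     0.3040274  0.12007338] 0.26367973498717373
```

View pics/s1.png

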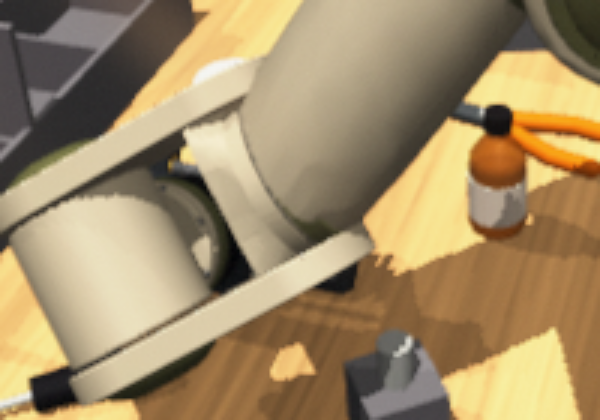

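The view shows the wrist yoke masking the cup, with the driver and bottle untouched. Closing on the cup.

Call:
{"op": "move_arm", "data": {"turn": [[0, 0, 0], [0, 0, 0], [0, 0, 0], [0, 0, 0], [0, 0, 0], [0, 0, 0], [0, 0, 0], [0, 0, 0]], "xyz": [[0, 0, 0], [0, 0, 0], [0, 0, 0], [0, 0, 0], [0, 0, 0], [0, 0, 0], [0, 0, 0], [0, 0, 0]], "grip": [0.6, 0.6, 0.6, 0.6, 0.6, 0.6, 0.6, 0.6], "squeeze": 25}}

```text
time_s: 6.35
tcp_pos: [0.6049, 0.3022, 0.1202]
eef_rot: [0.364, 0.607, 0.606, -0.365]
wrist_force: [0.9, 1.9, 3.7]
grip_width: 0.0604
gripper_force: 24.6
```

Run:
```python
from g import *
o=robot.get_obs(); p0,R0=o["tcp_pos"],rot(o["eef_rot"]); print(o["time_s"],p0,o["grip_width"],o["gripper_force"],o["wrist_force"])
J=[np.array(j) for j in P["J"]]
json.dump([p0.tolist(),R0.as_quat().tolist()],open("grasp.json","w"))
F=lseg(p0,R0,p0+[0,0,.14],R0,.8)
qs=ik(*F[-1]); F+=jseg(qs,J[1],.9)
print([round(float(np.degrees(np.arccos((R.apply(P["cR"]))[2])))) for p,R in F],[ (p+R.apply([0,0,.147]))[2].round(2) for p,R in F])
emit(F,p0,R0)
```

```text
6.35 [0.60494447 0.30219878 0.1202015 ] 0.060382608526487615 24.58987562062248 [0.87278955 1.90149387 3.72098795]
[0, 0, 0, 0, 7, 14, 20, 26, 32, 37, 42, 47, 52, 55, 59, 62, 65, 67, 69, 70, 71, 71, 71, 71, 71, 70, 69, 68] [np.float64(0.09), np.float64(0.12), np.float64(0.16), np.float64(0.19), np.float64(0.18), np.float64(0.18), np.float64(0.17), np.float64(0.16), np.float64(0.16), np.float64(0.15), np.float64(0.15), np.float64(0.15), np.float64(0.15), np.float64(0.15), np.float64(0.15), np.float64(0.15), np.float64(0.15), np.float64(0.16), np.float64(0.16), np.float64(0.17), np.float64(0.17), np.float64(0.18), np.float64(0.19), np.float64(0.2), np.float64(0.2), np.float64(0.21), np.float64(0.22), np.float64(0.23)]
CALL 9 
 "turn": [[0.0, 0.0, 0.0], [0.0, 0.0, 0.0], [0.0, 0.0, 0.0], [0.0, 0.0, 0.0], [0.082, 0.16, -0.143], [0.148, 0.328, -0.271], [0.197, 0.503, -0.384], [0.23, 0.683, -0.481], [0.246, 0.865, -0.562]] 
 "xyz": [[-0.077, -0.0, -0.041], [-0.155, -0.0, -0.082], [-0.232, -0.0, -0.123], [-0.309, -0.0, -0.164], [-0.354, 0.01, -0.093], [-0.397, 0.014, -0.023], [-0.44, 0.012, 0
[... 378 characters left out ...]

CALL 7 
 "turn": [[-0.116, 0.111, -0.017], [-0.243, 0.204, -0.025], [-0.38, 0.279, -0.025], [-0.523, 0.333, -0.015], [-0.67, 0.368, 0.003], [-0.819, 0.382, 0.03], [-0.967, 0.376, 0.065]] 
 "xyz": [[-0.04, -0.045, 0.002], [-0.076, -0.091, 0.003], [-0.109, -0.137, 0.003], [-0.139, -0.184, 0.003], [-0.167, -0.23, 0.003], [-0.191, -0.278, 0.003], [-0.214, -0.325, 0.003]]
CALL 6 
 "turn": [[-0.148, -0.031, 0.023], [-0.291, -0.082, 0.049], [-0.426, -0.152, 0.079], [-0.552, -0.24, 0.114], [-0.666, -0.343, 0.153], [-0.767, -0.461, 0.197]] 
 "xyz": [[-0.018, -0.04, -0.027], [-0.034, -0.08, -0.053], [-0.048, -0.121, -0.079], [-0.059, -0.162, -0.103], [-0.068, -0.204, -0.127], [-0.074, -0.246, -0.15]]
```

```bash
cat > d3.py <<'E'
exec(open("dbg.py").read())
from g import *
p0,R0=np.array(json.load(open("grasp.json"))[0]),Ro.from_quat(json.load(open("grasp.json"))[1])
cR=np.array(P["cR"]); J=[np.array(j) for j in P["J"]]
F=lseg(p0,R0,p0+[0,0,.21],R0,.9); qs=ik(*F[-1]); print(ok(qs),qs.round(2))
for f in np.linspace(0,1,40):
    w=why(qs+(J[1]-qs)*f,cR)
    if w[1]: print(f,w)
F+=jseg(qs,J[1],.95); print([round(float(pts(*f)[:,2].min()),2) for f in F],[round(float(np.degrees(np.arccos((R.apply(P["cR"]))[2])))) for p,R in F])
emit(F,p0,R0)
E
python3 d3.py
```

```text
True [ 0.39  0.76  0.95 -1.01  1.85  0.32]
[0.07, 0.1, 0.14, 0.17, 0.21, 0.24, 0.22, 0.2, 0.19, 0.18, 0.16, 0.16, 0.15, 0.15, 0.15, 0.15, 0.15, 0.16, 0.16, 0.15, 0.15, 0.15, 0.15, 0.16, 0.16, 0.16, 0.17, 0.17] [0, 0, 0, 0, 0, 0, 7, 14, 21, 28, 34, 39, 45, 49, 54, 57, 61, 63, 66, 67, 69, 70, 70, 70, 70, 69, 69, 68]
CALL 11 
 "turn": [[0.0, 0.0, 0.0], [0.0, 0.0, 0.0], [0.0, 0.0, 0.0], [0.0, 0.0, 0.0], [0.0, 0.0, 0.0], [0.0, 0.0, 0.0], [0.067, 0.169, -0.166], [0.118, 0.347, -0.315], [0.152, 0.533, -0.445], [0.169, 0.725, -0.555], [0.167, 0.918, -0.645]] 
 "xyz": [[-0.077, -0.0, -0.041], [-0.155, -0.0, -0.082], [-0.232, -0.0, -0.123], [-0.309, -0.0, -0.164], [-0.386, -0.0, -0.205], [-0.464, -0.0, -0.246], [-0.504, 0.012, -0.163], [-0.542, 0.017, -0.082], [-0.58, 0.016, -0.004], [-0.616, 0.009, 0.071], [-0.651, -0.004, 0.143]]
CALL 6 
 "turn": [[-0.033, 0.184, -0.084], [-0.087, 0.362, -0.151], [-0.16, 0.531, -0.202], [-0.252, 0.687, -0.236], [-0.359, 0.83, -0.253], [-0.481, 0.955, -0.252]] 
 "xyz": [[-0.054, -0.028, 0.048], [-0.104, -0.059, 0.094], [-0.15, -0.093, 0.138], [-0.192, -0.13, 0.179], [-0.23, -0.169, 0.217], [-0.266, -0.21, 0.253]]
CALL 6 
 "turn": [[-0.14, 0.097, -0.005], [-0.29, 0.172, 0.002], [-0.446, 0.224, 0.019], [-0.605, 0.252, 0.048], [-0.765, 0.256, 0.088], [-0.921, 0.237, 0.138]] 
 "xyz": [[-0.035, -0.052, 0.004], [-0.066, -0.104, 0.007], [-0.094, -0.156, 0.01], [-0.119, -0.209, 0.011], [-0.14, -0.261, 0.013], [-0.159, -0.314, 0.014]]
CALL 5 
 "turn": [[-0.154, -0.048, 0.041], [-0.301, -0.118, 0.087], [-0.436, -0.208, 0.138], [-0.558, -0.318, 0.196], [-0.664, -0.444, 0.26]] 
 "xyz": [[-0.017, -0.045, -0.025], [-0.032, -0.091, -0.05], [-0.044, -0.137, -0.074], [-0.053, -0.184, -0.097], [-0.059, -0.231, -0.119]]
```

Call:
{"op": "move_arm", "data": {"turn": [[0, 0, 0], [0, 0, 0], [0, 0, 0], [0, 0, 0], [0, 0, 0], [0, 0, 0], [0.067, 0.169, -0.166], [0.118, 0.347, -0.315], [0.152, 0.533, -0.445], [0.169, 0.725, -0.555], [0.167, 0.918, -0.645]], "xyz": [[-0.077, 0, -0.041], [-0.155, 0, -0.082], [-0.232, 0, -0.123], [-0.309, 0, -0.164], [-0.386, 0, -0.205], [-0.464, 0, -0.246], [-0.504, 0.012, -0.163], [-0.542, 0.017, -0.082], [-0.58, 0.016, -0.004], [-0.616, 0.009, 0.071], [-0.651, -0.004, 0.143]], "grip": [0.6, 0.6, 0.6, 0.6, 0.6, 0.6, 0.6, 0.6, 0.6, 0.6, 0.6]}}

```text
time_s: 7.45
tcp_pos: [0.603, 0.1277, 0.3224]
eef_rot: [0.115, 0.581, 0.751, -0.291]
wrist_force: [-0.1, -0.3, -2.1]
grip_width: 0.0599
gripper_force: 24.7
```

Call:
{"op": "move_arm", "data": {"turn": [[-0.033, 0.184, -0.084], [-0.087, 0.362, -0.151], [-0.16, 0.531, -0.202], [-0.252, 0.687, -0.236], [-0.359, 0.83, -0.253], [-0.481, 0.955, -0.252]], "xyz": [[-0.054, -0.028, 0.048], [-0.104, -0.059, 0.094], [-0.15, -0.093, 0.138], [-0.192, -0.13, 0.179], [-0.23, -0.169, 0.217], [-0.266, -0.21, 0.253]], "grip": [0.6, 0.6, 0.6, 0.6, 0.6, 0.6]}}

```text
time_s: 8.05
tcp_pos: [0.5385, -0.0284, 0.3217]
eef_rot: [-0.02, 0.566, 0.823, -0.049]
wrist_force: [-0.8, -0.3, -2.0]
grip_width: 0.0601
gripper_force: 24.8
```

Call:
{"op": "move_arm", "data": {"turn": [[-0.14, 0.097, -0.005], [-0.29, 0.172, 0.002], [-0.446, 0.224, 0.019], [-0.605, 0.252, 0.048], [-0.765, 0.256, 0.088], [-0.921, 0.237, 0.138]], "xyz": [[-0.035, -0.052, 0.004], [-0.066, -0.104, 0.007], [-0.094, -0.156, 0.01], [-0.119, -0.209, 0.011], [-0.14, -0.261, 0.013], [-0.159, -0.314, 0.014]], "grip": [0.6, 0.6, 0.6, 0.6, 0.6, 0.6]}}

```text
time_s: 8.65
tcp_pos: [0.4438, -0.1321, 0.3312]
eef_rot: [0.068, 0.586, 0.787, 0.182]
wrist_force: [-0.6, 0.4, -2.1]
grip_width: 0.06
gripper_force: 24.8
```

Call:
{"op": "move_arm", "data": {"turn": [[-0.154, -0.048, 0.041], [-0.301, -0.118, 0.087], [-0.436, -0.208, 0.138], [-0.558, -0.318, 0.196], [-0.664, -0.444, 0.26], [-0.664, -0.444, 0.26], [-0.664, -0.444, 0.26]], "xyz": [[-0.017, -0.045, -0.025], [-0.032, -0.091, -0.05], [-0.044, -0.137, -0.074], [-0.053, -0.184, -0.097], [-0.059, -0.231, -0.119], [-0.059, -0.231, -0.119], [-0.059, -0.231, -0.119]], "grip": [0.6, 0.6, 0.6, 0.6, 0.6, 0.6, 0.6]}}

```text
time_s: 9.35
tcp_pos: [0.3538, -0.1866, 0.3394]
eef_rot: [0.245, 0.634, 0.69, 0.249]
wrist_force: [-0.4, 0.5, -1.8]
grip_width: 0.0604
gripper_force: 24.8
```

```bash
cat > d4.py <<'E'
exec(open("dbg.py").read())
from g import *
cR=np.array(P["cR"]); J=[np.array(j) for j in P["J"]]
o=robot.get_obs(); p0,R0=o["tcp_pos"],rot(o["eef_rot"]); print(o["time_s"],o["qpos"].round(3),J[1].round(3),o["grip_width"],o["gripper_force"])
im,d=robot.snapshot("top"); cv2.imwrite("pics/t2.png",cv2.resize(im[130:290,230:430],None,fx=3,fy=3)) 
F=jseg(o["qpos"],J[2],.6)
F+=jseg(J[2],J[3],.5); print([why(ik(*f),cR) for f in F])
emit(F,p0,R0)
E
python3 d4.py
```

```text
9.35 [-0.904  0.141  1.931  0.838  0.803 -1.509] [-0.904  0.141  1.931  0.84   0.802 -1.511] 0.060402980133585665 24.750518735054357
[(72, []), (76, []), (80, []), (84, []), (87, []), (91, []), (95, []), (99, []), (103, []), (106, []), (110, []), (114, []), (118, [])]
CALL 10 
 "turn": [[-0.045, 0.106, 0.078], [-0.09, 0.204, 0.159], [-0.135, 0.294, 0.243], [-0.181, 0.376, 0.331], [-0.21, 0.473, 0.411], [-0.242, 0.568, 0.492], [-0.277, 0.661, 0.572], [-0.316, 0.753, 0.651], [-0.357, 0.842, 0.73], [-0.402, 0.93, 0.808]] 
 "xyz": [[-0.011, -0.007, 0.052], [-0.02, -0.015, 0.104], [-0.028, -0.025, 0.157], [-0.034, -0.036, 0.209], [-0.043, -0.044, 0.229], [-0.051, -0.052, 0.249], [-0.06, -0.06, 0.268], [-0.069, -0.068, 0.287], [-0.078, -0.077, 0.305], [-0.087, -0.086, 0.323]]
CALL 3 
 "turn": [[-0.049, 0.087, 0.075], [-0.1, 0.173, 0.148], [-0.154, 0.258, 0.219]] 
 "xyz": [[-0.02, -0.006, 0.008], [-0.039, -0.012, 0.016], [-0.059, -0.018, 0.023]]
```

View pics/t2.png

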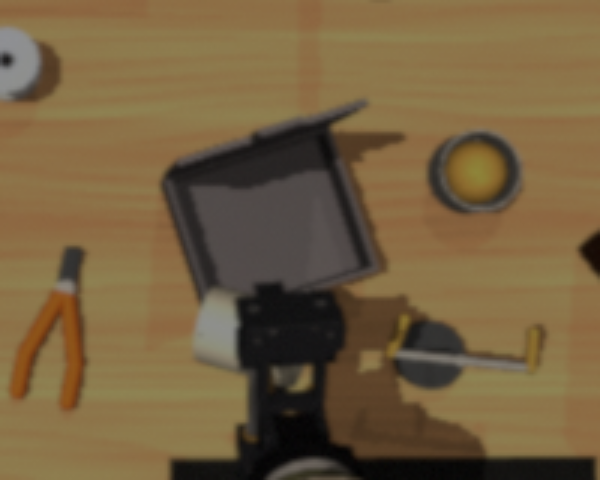

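The top crop shows the cup held, mouth to the right, in front of the box at about (225,330), and clear of the lid and the helping-hands. Pouring slowly.

Call:
{"op": "move_arm", "data": {"turn": [[-0.045, 0.106, 0.078], [-0.09, 0.204, 0.159], [-0.135, 0.294, 0.243], [-0.181, 0.376, 0.331], [-0.21, 0.473, 0.411], [-0.242, 0.568, 0.492], [-0.242, 0.568, 0.492], [-0.277, 0.661, 0.572], [-0.316, 0.753, 0.651], [-0.316, 0.753, 0.651], [-0.357, 0.842, 0.73], [-0.402, 0.93, 0.808]], "xyz": [[-0.011, -0.007, 0.052], [-0.02, -0.015, 0.104], [-0.028, -0.025, 0.157], [-0.034, -0.036, 0.209], [-0.043, -0.044, 0.229], [-0.051, -0.052, 0.249], [-0.051, -0.052, 0.249], [-0.06, -0.06, 0.268], [-0.069, -0.068, 0.287], [-0.069, -0.068, 0.287], [-0.078, -0.077, 0.305], [-0.087, -0.086, 0.323]], "grip": [0.6, 0.6, 0.6, 0.6, 0.6, 0.6, 0.6, 0.6, 0.6, 0.6, 0.6, 0.6]}}

```text
time_s: 10.6
tcp_pos: [0.4156, -0.2191, 0.2207]
eef_rot: [0.081, 0.655, 0.553, 0.508]
wrist_force: [0.3, 0.1, -1.4]
grip_width: 0.0605
gripper_force: 24.7
```

Call:
{"op": "move_arm", "data": {"turn": [[-0.049, 0.087, 0.075], [-0.1, 0.173, 0.148], [-0.154, 0.258, 0.219], [-0.154, 0.258, 0.219], [-0.154, 0.258, 0.219], [-0.154, 0.258, 0.219], [-0.154, 0.258, 0.219], [-0.154, 0.258, 0.219], [-0.154, 0.258, 0.219], [-0.154, 0.258, 0.219]], "xyz": [[-0.02, -0.006, 0.008], [-0.039, -0.012, 0.016], [-0.059, -0.018, 0.023], [-0.059, -0.018, 0.023], [-0.059, -0.018, 0.023], [-0.059, -0.018, 0.023], [-0.059, -0.018, 0.023], [-0.059, -0.018, 0.023], [-0.059, -0.018, 0.023], [-0.059, -0.018, 0.023]], "grip": [0.6, 0.6, 0.6, 0.6, 0.6, 0.6, 0.6, 0.6, 0.6, 0.6]}}

```text
time_s: 11.6
tcp_pos: [0.4206, -0.2316, 0.1975]
eef_rot: [0.04, 0.647, 0.497, 0.577]
wrist_force: [0.1, -0.0, -1.4]
grip_width: 0.0601
gripper_force: 24.7
```

```bash
cat > d5.py <<'E'
exec(open("dbg.py").read())
from g import *
cR=np.array(P["cR"]); J=[np.array(j) for j in P["J"]]
o=robot.get_obs(); p0,R0=o["tcp_pos"],rot(o["eef_rot"]); print(o["time_s"],o["qpos"].round(3),J[3].round(3),o["wrist_force"].round(1),why(o["qpos"],cR))
im,d=robot.snapshot("top"); cv2.imwrite("pics/t3.png",cv2.resize(im[130:290,230:430],None,fx=3,fy=3)) 
emit(jseg(J[3],J[2],.95)+jseg(J[2],J[1],.95),p0,R0)
E
python3 d5.py; date
```

```text
11.6 [-0.925  0.614  1.896  1.413  1.266 -1.629] [-0.926  0.614  1.897  1.413  1.266 -1.629] [ 0.1 -0.  -1.4] (117, [])
CALL 6 
 "turn": [[0.097, -0.154, -0.126], [0.183, -0.311, -0.262], [0.258, -0.471, -0.404], [0.323, -0.635, -0.552], [0.378, -0.801, -0.705], [0.443, -0.912, -0.819]] 
 "xyz": [[0.038, 0.007, -0.008], [0.075, 0.014, -0.017], [0.113, 0.021, -0.029], [0.151, 0.028, -0.042], [0.189, 0.034, -0.058], [0.244, 0.049, -0.102]]
CALL 2 
 "turn": [[0.06, -0.126, -0.111], [0.118, -0.266, -0.216]] 
 "xyz": [[0.022, 0.014, -0.066], [0.047, 0.026, -0.133]]
Mon Nov 30 00:59:03 UTC 2026
```

View pics/t3.png

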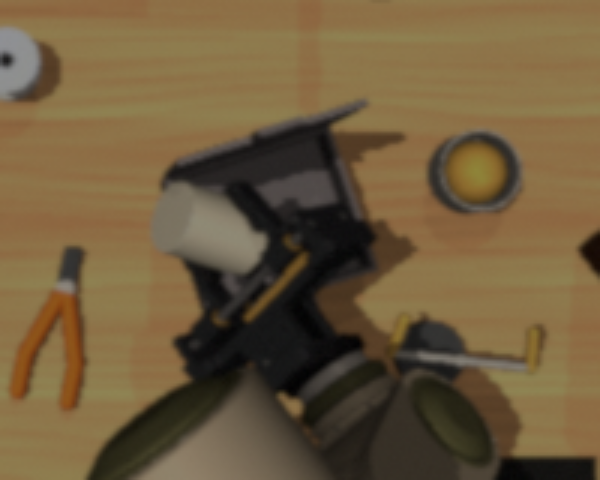

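Cup is tipped over the box around (210,230) in the crop. Backing out to see into the box.

Call:
{"op": "move_arm", "data": {"turn": [[0.097, -0.154, -0.126], [0.183, -0.311, -0.262], [0.258, -0.471, -0.404], [0.323, -0.635, -0.552], [0.378, -0.801, -0.705], [0.443, -0.912, -0.819]], "xyz": [[0.038, 0.007, -0.008], [0.075, 0.014, -0.017], [0.113, 0.021, -0.029], [0.151, 0.028, -0.042], [0.189, 0.034, -0.058], [0.244, 0.049, -0.102]], "grip": [0.6, 0.6, 0.6, 0.6, 0.6, 0.6]}}

```text
time_s: 12.25
tcp_pos: [0.3843, -0.1949, 0.2922]
eef_rot: [0.202, 0.645, 0.661, 0.326]
wrist_force: [0.6, 0.7, -1.2]
grip_width: 0.0604
gripper_force: 24.7
```

Call:
{"op": "move_arm", "data": {"turn": [[0.06, -0.126, -0.111], [0.118, -0.266, -0.216], [0.118, -0.266, -0.216]], "xyz": [[0.022, 0.014, -0.066], [0.047, 0.026, -0.133], [0.047, 0.026, -0.133]], "grip": [0.6, 0.6, 0.6]}}

```text
time_s: 12.55
tcp_pos: [0.3529, -0.1858, 0.3419]
eef_rot: [0.248, 0.633, 0.69, 0.249]
wrist_force: [0.4, -0.0, -1.1]
grip_width: 0.06
gripper_force: 24.7
```

```bash
cat > d6.py <<'E'
exec(open("dbg.py").read())
from g import *
o=robot.get_obs(); p0,R0=o["tcp_pos"],rot(o["eef_rot"]); print(o["time_s"],o["qpos"].round(3),o["wrist_force"].round(1))
im,d=robot.snapshot("top"); cv2.imwrite("pics/t4.png",cv2.resize(im[150:270,250:400],None,fx=4,fy=4,interpolation=cv2.INTER_CUBIC))
Pc=cloud("top",d); b=bl(Pc.reshape(-1,3)).reshape(Pc.shape); m=(abs(b[...,0])<.062)&(abs(b[...,1])<.072)
print("in-box raised px",(m&(b[...,2]>.012)&(b[...,2]<.05)).sum(),"floor px",(m&(b[...,2]<=.012)).sum(), "clusters",cv2.connectedComponentsWithStats((m&(b[...,2]>.012)&(b[...,2]<.05)).astype(np.uint8))[2][1:,4])
print([(round(k["confidence"],2),np.round(k["location"])) for k in robot.look_for("top","knob0")])
# way back: reversed
pg,Rg=np.array(json.load(open("grasp.json"))[0]),Ro.from_quat(json.load(open("grasp.json"))[1])
up=pg+[0,0,.21]; qs=ik(up,Rg); F=jseg(o["qpos"],qs,.97)+lseg(up,Rg,pg+[0,0,.03],Rg,1); emit(F,p0,R0)
E
python3 d6.py
```

```text
12.55 [-0.904  0.135  1.93   0.838  0.803 -1.51 ] [ 0.4 -0.  -1.1]
in-box raised px 252 floor px 1802 clusters [  1   1   1   1   1  42   1   1 154   1  43   1   1   3]
[(0.65, array([238., 122.])), (0.55, array([212., 316.])), (0.52, array([219., 330.])), (0.46, array([217., 313.])), (0.37, array([204., 341.])), (0.28, array([235., 130.]))]
CALL 7 
 "turn": [[0.108, 0.129, -0.053], [0.231, 0.241, -0.106], [0.366, 0.332, -0.157], [0.511, 0.401, -0.207], [0.663, 0.446, -0.257], [0.819, 0.466, -0.307], [0.976, 0.459, -0.356]] 
 "xyz": [[0.018, 0.036, 0.034], [0.039, 0.07, 0.068], [0.063, 0.103, 0.102], [0.09, 0.136, 0.136], [0.12, 0.168, 0.169], [0.152, 0.199, 0.202], [0.188, 0.23, 0.233]]
CALL 8 
 "turn": [[0.161, -0.025, -0.023], [0.318, -0.076, -0.038], [0.467, -0.151, -0.047], [0.605, -0.249, -0.048], [0.73, -0.371, -0.044], [0.838, -0.513, -0.032], [0.926, -0.674, -0.013], [0.992, -0.852, 0.012]] 
 "xyz": [[0.024, 0.049, 0.018], [0.052, 0.098, 0.036], [0.084, 0.147, 0.053], [0.12, 0.196, 0.071], [0.159, 0.245, 0.087], [0.204, 0.292, 0.103], [0.253, 0.339, 0.119], [0.307, 0.384, 0.134]]
CALL 5 
 "turn": [[0.055, -0.177, 0.068], [0.087, -0.361, 0.15], [0.096, -0.55, 0.246], [0.082, -0.742, 0.355], [0.043, -0.932, 0.477]] 
 "xyz": [[0.055, 0.038, -0.034], [0.115, 0.072, -0.07], [0.18, 0.103, -0.107], [0.249, 0.129, -0.145], [0.324, 0.151, -0.183]]
CALL 6 
 "turn": [[-0.049, -0.178, 0.149], [-0.117, -0.347, 0.314], [-0.117, -0.347, 0.314], [-0.117, -0.347, 0.314], [-0.117, -0.347, 0.314], [-0.117, -0.347, 0.314]] 
 "xyz": [[0.054, -0.003, -0.072], [0.111, -0.012, -0.146], [0.197, 0.007, -0.077], [0.284, 0.026, -0.007], [0.37, 0.046, 0.062], [0.457, 0.065, 0.131]]
```

View pics/t4.png

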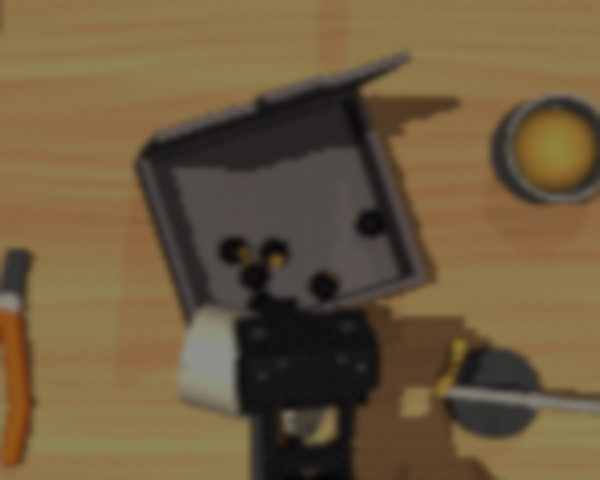

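Six knobs show in the box at crop (235,248), (273,250), (254,277), (260,300), (323,286), (370,222), the gripper possibly hiding a seventh. I'll carry the cup back a bit and count again.

Call:
{"op": "move_arm", "data": {"turn": [[0.108, 0.129, -0.053], [0.231, 0.241, -0.106], [0.366, 0.332, -0.157], [0.511, 0.401, -0.207], [0.663, 0.446, -0.257], [0.819, 0.466, -0.307], [0.976, 0.459, -0.356]], "xyz": [[0.018, 0.036, 0.034], [0.039, 0.07, 0.068], [0.063, 0.103, 0.102], [0.09, 0.136, 0.136], [0.12, 0.168, 0.169], [0.152, 0.199, 0.202], [0.188, 0.23, 0.233]], "grip": [0.6, 0.6, 0.6, 0.6, 0.6, 0.6, 0.6]}}

```text
time_s: 13.35
tcp_pos: [0.4796, -0.1014, 0.3258]
eef_rot: [0.013, 0.575, 0.81, 0.116]
wrist_force: [0.6, -0.2, -0.7]
grip_width: 0.0607
gripper_force: 24.7
```

Call:
{"op": "move_arm", "data": {"turn": [[0.161, -0.025, -0.023], [0.318, -0.076, -0.038], [0.467, -0.151, -0.047], [0.605, -0.249, -0.048], [0.73, -0.371, -0.044], [0.838, -0.513, -0.032], [0.926, -0.674, -0.013], [0.992, -0.852, 0.012]], "xyz": [[0.024, 0.049, 0.018], [0.052, 0.098, 0.036], [0.084, 0.147, 0.053], [0.12, 0.196, 0.071], [0.159, 0.245, 0.087], [0.204, 0.292, 0.103], [0.253, 0.339, 0.119], [0.307, 0.384, 0.134]], "grip": [0.6, 0.6, 0.6, 0.6, 0.6, 0.6, 0.6, 0.6]}}

```text
time_s: 14.15
tcp_pos: [0.5887, 0.0712, 0.3185]
eef_rot: [0.044, 0.573, 0.787, -0.223]
wrist_force: [-0.1, -1.1, -1.5]
grip_width: 0.0605
gripper_force: 24.7
```

```bash
cat > d7.py <<'E'
exec(open("dbg.py").read())
from g import *
o=robot.get_obs(); p0,R0=o["tcp_pos"],rot(o["eef_rot"]); print(o["time_s"])
im,d=robot.snapshot("top"); cv2.imwrite("pics/t5.png",cv2.resize(im[150:270,150:400],None,fx=3.2,fy=3.2,interpolation=cv2.INTER_CUBIC))
pg,Rg=np.array(json.load(open("grasp.json"))[0]),Ro.from_quat(json.load(open("grasp.json"))[1])
up=pg+[0,0,.21]; qs=ik(up,Rg); F=jseg(o["qpos"],qs,.97)+lseg(up,Rg,pg+[0,0,.02],Rg,1)+lseg(pg+[0,0,.02],Rg,pg+[0,0,.001],Rg,.2); emit(F,p0,R0)
E
python3 d7.py
```

```text
14.15
CALL 5 
 "turn": [[0.053, -0.179, 0.069], [0.085, -0.365, 0.153], [0.093, -0.556, 0.25], [0.077, -0.748, 0.361], [0.037, -0.939, 0.484]] 
 "xyz": [[0.055, 0.036, -0.035], [0.115, 0.07, -0.072], [0.179, 0.099, -0.109], [0.249, 0.124, -0.148], [0.323, 0.145, -0.188]]
CALL 10 
 "turn": [[-0.052, -0.179, 0.151], [-0.121, -0.348, 0.317], [-0.121, -0.348, 0.317], [-0.121, -0.348, 0.317], [-0.121, -0.348, 0.317], [-0.121, -0.348, 0.317], [-0.121, -0.348, 0.317], [-0.121, -0.348, 0.317], [-0.121, -0.348, 0.317], [-0.121, -0.348, 0.317]] 
 "xyz": [[0.053, -0.003, -0.073], [0.108, -0.014, -0.147], [0.181, 0.003, -0.088], [0.254, 0.019, -0.03], [0.327, 0.036, 0.029], [0.4, 0.052, 0.087], [0.473, 0.069, 0.146], [0.485, 0.072, 0.155], [0.498, 0.074, 0.165], [0.51, 0.077, 0.175]]
```

View pics/t5.png

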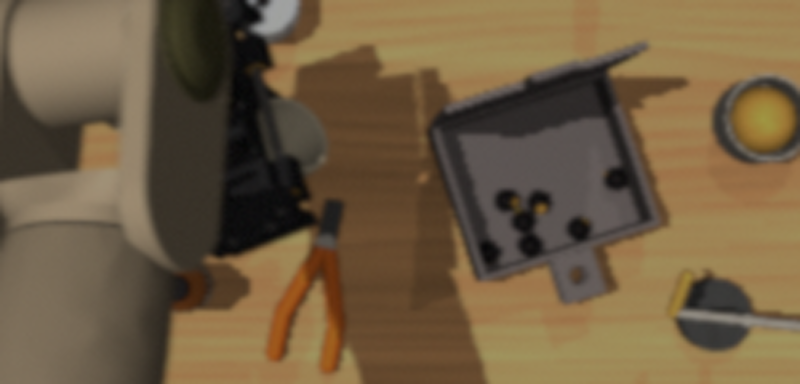

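All seven knobs are in the box: (507,201), (540,202), (524,222), (530,244), (578,228), (616,178), (489,251). Returning the cup.

Call:
{"op": "move_arm", "data": {"turn": [[0.053, -0.179, 0.069], [0.085, -0.365, 0.153], [0.093, -0.556, 0.25], [0.077, -0.748, 0.361], [0.037, -0.939, 0.484], [0.037, -0.939, 0.484]], "xyz": [[0.055, 0.036, -0.035], [0.115, 0.07, -0.072], [0.179, 0.099, -0.109], [0.249, 0.124, -0.148], [0.323, 0.145, -0.188], [0.323, 0.145, -0.188]], "grip": [0.6, 0.6, 0.6, 0.6, 0.6, 0.6]}}

```text
time_s: 14.8
tcp_pos: [0.6111, 0.2325, 0.3262]
eef_rot: [0.257, 0.595, 0.674, -0.355]
wrist_force: [-0.7, 1.0, -1.9]
grip_width: 0.0599
gripper_force: 24.7
```

Call:
{"op": "move_arm", "data": {"turn": [[-0.052, -0.179, 0.151], [-0.121, -0.348, 0.317], [-0.121, -0.348, 0.317], [-0.121, -0.348, 0.317], [-0.121, -0.348, 0.317], [-0.121, -0.348, 0.317], [-0.121, -0.348, 0.317], [-0.121, -0.348, 0.317]], "xyz": [[0.053, -0.003, -0.073], [0.108, -0.014, -0.147], [0.181, 0.003, -0.088], [0.254, 0.019, -0.03], [0.327, 0.036, 0.029], [0.4, 0.052, 0.087], [0.4, 0.052, 0.087], [0.4, 0.052, 0.087]], "grip": [0.6, 0.6, 0.6, 0.6, 0.6, 0.6, 0.6, 0.6]}}

```text
time_s: 15.6
tcp_pos: [0.6047, 0.3007, 0.1809]
eef_rot: [0.364, 0.607, 0.606, -0.364]
wrist_force: [0.8, -0.4, -1.5]
grip_width: 0.0607
gripper_force: 24.7
```

```bash
cat > d8.py <<'E'
from g import *
o=robot.get_obs(); p0,R0=o["tcp_pos"],rot(o["eef_rot"])
pg,Rg=np.array(json.load(open("grasp.json"))[0]),Ro.from_quat(json.load(open("grasp.json"))[1])
print(o["time_s"],p0-pg,np.degrees((R0.inv()*Rg).as_rotvec()))
emit(lseg(p0,R0,pg+[0,0,.012],Rg,.8)+lseg(pg+[0,0,.012],Rg,pg+[0,0,-.0005],Rg,.15),p0,R0)
E
python3 d8.py
```

```text
15.6 [-0.00020687 -0.00148208  0.06069803] [ 0.03475015 -0.09975392 -0.09436863]
CALL 4 
 "turn": [[0.001, -0.002, -0.002], [0.001, -0.003, -0.003], [0.001, -0.003, -0.003], [0.001, -0.003, -0.003]] 
 "xyz": [[0.055, 0.0, 0.027], [0.109, 0.0, 0.054], [0.123, 0.0, 0.061], [0.137, 0.0, 0.069]]
```

Call:
{"op": "move_arm", "data": {"turn": [[0, 0, 0], [0, 0, 0], [0, 0, 0], [0, 0, 0], [0, 0, 0]], "xyz": [[0.055, 0, 0.027], [0.109, 0, 0.054], [0.123, 0, 0.061], [0.135, 0, 0.068], [0.135, 0, 0.068]], "grip": [0.6, 0.6, 0.6, 0.6, 0.6]}}

```text
time_s: 16.1
tcp_pos: [0.6049, 0.3026, 0.1222]
eef_rot: [0.365, 0.608, 0.605, -0.362]
wrist_force: [0.1, -0.1, -0.3]
grip_width: 0.0604
gripper_force: 24.7
```

```bash
python3 d8.py; python3 -c "
from h import *
print(robot.get_obs()['wrist_force'])"
```

```text
16.1 [-3.97309537e-05  3.60920635e-04  1.95898359e-03] [ 0.18612087 -0.13746912 -0.29733012]
CALL 3 
 "turn": [[0.006, -0.005, -0.01], [0.006, -0.005, -0.01], [0.006, -0.005, -0.01]] 
 "xyz": [[-0.023, 0.0, -0.011], [-0.009, 0.0, -0.004], [0.005, 0.0, 0.004]]
[ 0.06289311 -0.12551644 -0.29948184]
```

Call:
{"op": "move_arm", "data": {"turn": [[0, 0, 0], [0, 0, 0], [0, 0, 0], [0, 0, 0], [0, 0, 0], [0, 0, 0], [0, 0, 0], [0, 0, 0], [0, 0, 0], [0, 0, 0], [0, 0, 0]], "xyz": [[0.003, 0, 0.002], [0.003, 0, 0.002], [0.003, 0, 0.002], [0.003, 0, 0.002], [0.003, 0, 0.002], [0.003, 0, 0.002], [0.003, 0, 0.002], [0.003, 0, -0.06], [0.003, 0, -0.15], [0.003, 0, -0.25], [-0.1, 0, -0.3]], "grip": [0.6, 0.6, 1, 1, 1, 1, 1, 1, 1, 1, 1]}}

```text
time_s: 17.2
tcp_pos: [0.6029, 0.3931, 0.2095]
eef_rot: [0.364, 0.605, 0.607, -0.364]
wrist_force: [0.9, -0.1, -0.5]
grip_width: 0.0883
gripper_force: 0.0
```

```bash
cat > d9.py <<'E'
from g import *
o=robot.get_obs(); p0,R0=o["tcp_pos"],rot(o["eef_rot"]); print(o["time_s"],p0)
im,d=robot.snapshot("top"); Pc=cloud("top",d)
r=robot.silhouettes("top","cup")
for k in r[:1]:
    q=Pc[k["pixels"]]; q=q[~np.isnan(q[:,0])]; tq=q[q[:,2]>.068]; print(k["confidence"],tq.min(0),tq.max(0),len(tq))
# pin from saved clouds, both cameras
for n in("top","side"):
    C=np.load(n+"0.npy").reshape(-1,3); m=(np.hypot(C[:,0]-.466,C[:,1]-.315)<.045)
    h=C[m&(C[:,2]>.058)]; b=C[m&(C[:,2]>.047)&(C[:,2]<.056)]
    for nm,z in(("head",h),("block",b)):
        print(n,nm,len(z),np.percentile(z,[3,97],axis=0).round(4).tolist(),cv2.minAreaRect((z[:,:2]*1000).astype(np.float32)))
E
python3 d9.py
```

```text
17.2 [0.60289026 0.3931274  0.20954698]
0.74 [0.57656043 0.14581729 0.06800948] [0.63371597 0.20457675 0.08064054] 82
top head 79 [[0.4571, 0.305, 0.0584], [0.4761, 0.3257, 0.0865]] ((463.29840087890625, 319.94366455078125), (31.04008674621582, 37.30320739746094), 85.49542236328125)
top block 252 [[0.438, 0.2865, 0.049], [0.4947, 0.3433, 0.0556]] ((466.608154296875, 315.601318359375), (50.71415710449219, 51.01589584350586), 37.62938690185547)
side head 192 [[0.4547, 0.306, 0.0595], [0.4739, 0.3246, 0.0831]] ((464.4199523925781, 314.7821960449219), (21.132694244384766, 21.510942459106445), 82.6761474609375)
side block 481 [[0.4362, 0.289, 0.0482], [0.4934, 0.3441, 0.0539]] ((464.90228271484375, 314.13458251953125), (50.85164260864258, 51.89043045043945), 38.1223258972168)
```

Cup stands upright at (0.605, 0.175) at its old spot. Next, the lid from behind with closed fingers.

```bash
cat >> h.py <<'E'
def w(lx,ly,z): return np.array([*(BX+np.array([lx*np.cos(TH)-ly*np.sin(TH),lx*np.sin(TH)+ly*np.cos(TH)])),z])
def down(az): # tool down, y axis at azimuth az
    y=np.array([np.cos(az),np.sin(az),0]); z=np.array([0,0,-1.]); return Ro.from_matrix(np.column_stack([np.cross(y,z),y,z]))
def lidtip(phi,s=.13,h=.009,off=0):
    x=.0705-s*np.cos(phi)+(.003+off)*np.sin(phi)+h; z=.058+s*np.sin(phi)+(.003+off)*np.cos(phi); return x,z
E
cat > d10.py <<'E'
from g import *
o=robot.get_obs(); p0,R0=o["tcp_pos"],rot(o["eef_rot"])
best=None
for az in (TH+np.pi/2,TH-np.pi/2):
    q=ik(w(.12,0,.45),down(az)); print(az,q.round(2),ok(q),abs(q-o["qpos"]).max())
    if ok(q) and (best is None or abs(q-o["qpos"]).max()<abs(best[0]-o["qpos"]).max()): best=(q,az)
q,az=best; Rd=down(az); json.dump(az,open("az.json","w"))
p1=p0+[0,0.0,.15]; q1=ik(p1,R0); print(ok(q1))
F=lseg(p0,R0,p1,R0)+jseg(q1,q,.97)+lseg(w(.12,0,.45),Rd,w(.12,0,.188+.166),Rd)
tips=[(p+R.apply([0,0,.166])).round(2).tolist() for p,R in F]; print(tips)
emit(F,p0,R0)
for phi in (1.55,1.2,.8,.4,0): 
    x,z=lidtip(phi); print(phi,round(x,3),round(z,3),ok(ik(w(x,0,z+.166),Rd)))
E
python3 d10.py
```

```text
1.8744836166419099 [-0.43  0.62  0.76  0.    1.76 -2.3 ] True 2.781249968229263
-1.2671090369478832 [-0.43  0.62  0.76  0.    1.76  0.84] True 0.9451480861825239
True
[[0.61, 0.24, 0.18], [0.61, 0.24, 0.22], [0.61, 0.24, 0.25], [0.61, 0.24, 0.29], [0.62, 0.21, 0.28], [0.63, 0.18, 0.28], [0.64, 0.15, 0.27], [0.65, 0.12, 0.27], [0.65, 0.09, 0.27], [0.66, 0.07, 0.26], [0.66, 0.04, 0.26], [0.66, 0.01, 0.26], [0.67, -0.02, 0.26], [0.67, -0.04, 0.26], [0.67, -0.07, 0.26], [0.67, -0.1, 0.27], [0.67, -0.12, 0.27], [0.67, -0.15, 0.28], [0.66, -0.17, 0.28], [0.66, -0.17, 0.25], [0.66, -0.17, 0.22], [0.66, -0.17, 0.19]]
CALL 12 
 "turn": [[0.0, 0.0, 0.0], [0.0, 0.0, 0.0], [0.0, 0.0, 0.0], [0.0, 0.0, 0.0], [0.089, 0.13, 0.095], [0.179, 0.259, 0.198], [0.269, 0.386, 0.31], [0.359, 0.511, 0.429], [0.45, 0.635, 0.556], [0.54, 0.756, 0.69], [0.63, 0.875, 0.831], [0.72, 0.992, 0.978]] 
 "xyz": [[-0.083, 0.001, -0.044], [-0.165, 0.003, -0.089], [-0.248, 0.004, -0.133], [-0.33, 0.005, -0.178], [-0.382, 0.055, -0.1], [-0.435, 0.099, -0.022], [-0.489, 0.136, 0.058], [-0.544, 0.168, 0.138], [-0.599, 0.194, 0.218], [-0.655, 0.214, 0.298], [-0.712, 0.228, 0.378], [-0.769, 0.237, 0.456]]
CALL 6 
 "turn": [[0.079, 0.122, 0.152], [0.157, 0.244, 0.309], [0.232, 0.365, 0.47], [0.305, 0.486, 0.636], [0.376, 0.607, 0.805], [0.444, 0.728, 0.976]] 
 "xyz": [[-0.07, 0.06, 0.03], [-0.143, 0.115, 0.06], [-0.218, 0.165, 0.09], [-0.295, 0.21, 0.12], [-0.375, 0.251, 0.149], [-0.456, 0.286, 0.177]]
CALL 4 
 "turn": [[0.064, 0.125, 0.172], [0.064, 0.125, 0.172], [0.064, 0.125, 0.172], [0.064, 0.125, 0.172]] 
 "xyz": [[-0.059, 0.071, -0.013], [-0.054, 0.068, 0.067], [-0.048, 0.066, 0.147], [-0.043, 0.063, 0.226]]
1.55 0.08 0.188 True
1.2 0.035 0.18 True
0.8 -0.009 0.153 True
0.4 -0.039 0.111 True
0 -0.051 0.061 True
```

Call:
{"op": "move_arm", "data": {"turn": [[0.0, 0.0, 0.0], [0.0, 0.0, 0.0], [0.0, 0.0, 0.0], [0.0, 0.0, 0.0], [0.089, 0.13, 0.095], [0.179, 0.259, 0.198], [0.269, 0.386, 0.31], [0.359, 0.511, 0.429], [0.45, 0.635, 0.556], [0.54, 0.756, 0.69], [0.63, 0.875, 0.831], [0.72, 0.992, 0.978]], "xyz": [[-0.083, 0.001, -0.044], [-0.165, 0.003, -0.089], [-0.248, 0.004, -0.133], [-0.33, 0.005, -0.178], [-0.382, 0.055, -0.1], [-0.435, 0.099, -0.022], [-0.489, 0.136, 0.058], [-0.544, 0.168, 0.138], [-0.599, 0.194, 0.218], [-0.655, 0.214, 0.298], [-0.712, 0.228, 0.378], [-0.769, 0.237, 0.456]], "grip": [1, 1, 1, 1, 0, 0, 0, 0, 0, 0, 0, 0]}}

```text
time_s: 18.5
tcp_pos: [0.6981, 0.0817, 0.3983]
eef_rot: [0.159, 0.867, 0.428, -0.199]
wrist_force: [-0.2, -0.1, 0.3]
grip_width: 0.0262
gripper_force: 0.0
```

Call:
{"op": "move_arm", "data": {"turn": [[0.079, 0.122, 0.152], [0.157, 0.244, 0.309], [0.232, 0.365, 0.47], [0.305, 0.486, 0.636], [0.376, 0.607, 0.805], [0.444, 0.728, 0.976]], "xyz": [[-0.07, 0.06, 0.03], [-0.143, 0.115, 0.06], [-0.218, 0.165, 0.09], [-0.295, 0.21, 0.12], [-0.375, 0.251, 0.149], [-0.456, 0.286, 0.177]], "grip": [0, 0, 0, 0, 0, 0]}}

```text
time_s: 19.1
tcp_pos: [0.6746, -0.1404, 0.4371]
eef_rot: [0.021, 0.98, 0.193, -0.034]
wrist_force: [0.8, -0.4, -0.1]
grip_width: 0.0005
gripper_force: 0.0
```

Call:
{"op": "move_arm", "data": {"turn": [[0.064, 0.125, 0.172], [0.064, 0.125, 0.172], [0.064, 0.125, 0.172]], "xyz": [[-0.059, 0.071, -0.013], [-0.059, 0.071, -0.013], [-0.059, 0.071, -0.013]], "grip": [0, 0, 0]}}

```text
time_s: 19.4
tcp_pos: [0.6641, -0.1741, 0.4451]
eef_rot: [0.001, 0.989, 0.15, -0.005]
wrist_force: [-0.5, 0.0, -0.2]
grip_width: 0.0006
gripper_force: 0.0
```

```bash
cat > d11.py <<'E'
from g import *
o=robot.get_obs(); p0,R0=o["tcp_pos"],rot(o["eef_rot"]); az=json.load(open("az.json")); Rd=down(az)
print(o["time_s"],p0,w(.12,0,.45),np.degrees((R0.inv()*Rd).as_rotvec()).round(2),o["grip_width"])
a,b=w(.12,0,.45),w(.12,0,.188+.166)
F=[(p0+(b-p0)*f,Rd) for f in (.34,.67,1)]
for phi in np.arange(1.65,.3,-.15):
    x,z=lidtip(phi); F.append((w(x,0,z+.166),Rd))
emit(F,p0,R0)
E
python3 d11.py
```

```text
19.4 [ 0.6641314  -0.17407319  0.4450575 ] [ 0.66300884 -0.1727151   0.45      ] [ 0.01  0.63 -0.12] 0.0006473679899915829
CALL 12 
 "turn": [[0.0, 0.021, -0.004], [0.0, 0.021, -0.004], [0.0, 0.021, -0.004], [0.0, 0.021, -0.004], [0.0, 0.021, -0.004], [0.0, 0.021, -0.004], [0.0, 0.021, -0.004], [0.0, 0.021, -0.004], [0.0, 0.021, -0.004], [0.0, 0.021, -0.004], [0.0, 0.021, -0.004], [0.0, 0.021, -0.004]] 
 "xyz": [[0.0, -0.001, 0.077], [0.001, -0.003, 0.153], [0.001, -0.004, 0.228], [-0.067, -0.004, 0.23], [-0.116, -0.004, 0.229], [-0.164, -0.004, 0.236], [-0.211, -0.004, 0.249], [-0.255, -0.004, 0.27], [-0.296, -0.004, 0.297], [-0.332, -0.003, 0.329], [-0.363, -0.003, 0.367], [-0.388, -0.003, 0.409]]
```

Call:
{"op": "move_arm", "data": {"turn": [[0, 0.02, 0], [0, 0.02, 0], [0, 0.02, 0], [0, 0.02, 0], [0, 0.02, 0], [0, 0.02, 0], [0, 0.02, 0], [0, 0.02, 0], [0, 0.02, 0], [0, 0.02, 0], [0, 0.02, 0], [0, 0.02, 0]], "xyz": [[0, -0.001, 0.077], [0, -0.003, 0.153], [0, -0.004, 0.228], [-0.067, -0.004, 0.23], [-0.116, -0.004, 0.229], [-0.164, -0.004, 0.236], [-0.211, -0.004, 0.249], [-0.255, -0.004, 0.27], [-0.296, -0.004, 0.297], [-0.332, -0.003, 0.329], [-0.363, -0.003, 0.367], [-0.388, -0.003, 0.409]], "grip": [0, 0, 0, 0, 0, 0, 0, 0, 0, 0, 0, 0]}}

```text
time_s: 20.6
tcp_pos: [0.5143, -0.2177, 0.2828]
eef_rot: [0.0, 0.988, 0.152, -0.0]
wrist_force: [0.9, 0.4, 0.4]
grip_width: 0.0004
gripper_force: 0.4
```

```bash
cat > d12.py <<'E'
from g import *
o=robot.get_obs(); p0,R0=o["tcp_pos"],rot(o["eef_rot"]); az=json.load(open("az.json")); Rd=down(az)
d=(p0-w(0,0,0)); print(o["time_s"],"tip local",d[0]*np.cos(TH)+d[1]*np.sin(TH),-d[0]*np.sin(TH)+d[1]*np.cos(TH),p0[2]-.166,o["wrist_force"])
im,dd=robot.snapshot("top"); Pc=cloud("top",dd).reshape(-1,3)
e=Pc[:,:2]-BX; lx=e[:,0]*np.cos(TH)+e[:,1]*np.sin(TH); ly=-e[:,0]*np.sin(TH)+e[:,1]*np.cos(TH)
for a in (-.05,-.03,-.01,.01,.03,.05):
    m=(abs(lx-a)<.008)&(abs(ly)>.05)&(abs(ly)<.078)&(Pc[:,2]<.15); print(a,m.sum(),np.percentile(Pc[m,2],[10,50,90]).round(3) if m.sum() else 0)
F=[]
for phi in (.3,.2,.1,.03):
    x,z=lidtip(phi); F.append((w(x,0,z+.166),Rd))
emit(F,p0,R0)
E
python3 d12.py
```

```text
20.6 tip local -0.03541202673536538 0.0015302339682837177 0.1168079702715992 [0.92563428 0.38432266 0.44116344]
-0.05 0 0
-0.03 0 0
-0.01 2 [0.098 0.099 0.1  ]
0.01 64 [0.088 0.092 0.096]
0.03 64 [0.079 0.082 0.086]
0.05 74 [0.069 0.072 0.076]
CALL 4 
 "turn": [[0.001, 0.0, 0.004], [0.001, 0.0, 0.004], [0.001, 0.0, 0.004], [0.001, 0.0, 0.004]] 
 "xyz": [[-0.021, 0.004, 0.044], [-0.03, 0.004, 0.075], [-0.035, 0.004, 0.107], [-0.037, 0.004, 0.13]]
```

Call:
{"op": "move_arm", "data": {"turn": [[0, 0, 0], [0, 0, 0], [0, 0, 0], [0, 0, 0], [0, 0, 0]], "xyz": [[-0.021, 0.004, 0.044], [-0.03, 0.004, 0.075], [-0.035, 0.004, 0.107], [-0.037, 0.004, 0.13], [-0.037, 0.004, 0.13]], "grip": [0, 0, 0, 0, 0]}}

```text
time_s: 21.15
tcp_pos: [0.5011, -0.2242, 0.2304]
eef_rot: [-0.001, 0.988, 0.151, -0.001]
wrist_force: [-0.2, -0.1, 0.3]
grip_width: 0.0007
gripper_force: 0.0
```

Run:
```python
from g import *
o=robot.get_obs(); print(o["tcp_pos"][2]-.166,o["wrist_force"])
```

```text
0.06437614433805955 [-0.16531793 -0.14890004  0.34744441]
```

Call:
{"op": "move_arm", "data": {"turn": [[0, 0, 0], [0, 0, 0], [0, 0, 0]], "xyz": [[0, 0, 0.004], [0, 0, 0.007], [0, 0, 0.007]], "grip": [0, 0, 0]}}

```text
time_s: 21.45
tcp_pos: [0.5009, -0.2249, 0.2288]
eef_rot: [0.0, 0.989, 0.151, 0.0]
wrist_force: [0.2, -0.3, 0.3]
grip_width: 0.0005
gripper_force: 0.0
```

Call:
{"op": "move_arm", "data": {"turn": [[0, 0, 0], [0, 0, 0], [0, 0, 0]], "xyz": [[0, 0, 0.003], [0, 0, 0.004], [0, 0, 0.004]], "grip": [0, 0, 0]}}

```text
time_s: 21.75
tcp_pos: [0.5008, -0.225, 0.2273]
eef_rot: [0.0, 0.989, 0.151, 0.001]
wrist_force: [0.4, 1.2, 5.2]
grip_width: 0.0004
gripper_force: 2.2
```

Call:
{"op": "move_arm", "data": {"turn": [[0, 0, 0], [0, 0, 0]], "xyz": [[0, 0, 0.002], [0, 0, 0.002]], "grip": [0, 0]}}

```text
time_s: 21.95
tcp_pos: [0.5008, -0.2249, 0.2272]
eef_rot: [0.001, 0.989, 0.151, 0.001]
wrist_force: [-2.4, 2.0, 11.8]
grip_width: 0.0005
gripper_force: 5.8
```

```bash
python3 d12.py | head -8
```

```text
21.95 tip local -0.050422335502860516 -0.0013240846605198312 0.06123808947769771 [-2.36840205  1.99344219 11.79195702]
-0.05 0 0
-0.03 5 [0.141 0.145 0.147]
-0.01 48 [0.06  0.062 0.064]
0.01 73 [0.06  0.062 0.065]
0.03 96 [0.06  0.062 0.064]
0.05 119 [0.06  0.062 0.065]
CALL 4
```

```bash
cat > d13.py <<'E'
from g import *
PIN=np.array([.4658,.3149]); FK=np.array([.4625,-.2355])
o=robot.get_obs(); p0,R0=o["tcp_pos"],rot(o["eef_rot"])
for az in (TH,TH+np.pi,TH-np.pi/2,TH+np.pi/2,0,np.pi):
    print(round(az,2),[ik(np.array([*c,z]),down(az)).round(2)[[0,4,5]].tolist() for c,z in((PIN,.3),(FK,.3))],o["qpos"].round(2)[[0,4,5]])
az=TH; R1=down(az); zt=.076+.147
a=p0+[0,0,.12]; b=np.array([*PIN,.34]); c=np.array([*PIN,zt])
q=ik(a,R0); F=lseg(p0,R0,a,R0)+jseg(q,ik(b,R1),.97)+lseg(b,R1,c,R1)
print([f[0].round(2).tolist() for f in F]); emit(F,p0,R0)
E
python3 d13.py
```

```text
0.3 [[0.38, 1.22, 0.08], [-0.7, 1.16, -1.0]] [-0.64  1.02  0.63]
3.45 [[0.38, 1.22, -3.06], [-0.7, 1.16, 2.14]] [-0.64  1.02  0.63]
-1.27 [[0.38, 1.22, 1.65], [-0.7, 1.16, 0.57]] [-0.64  1.02  0.63]
1.87 [[0.38, 1.22, -1.49], [-0.7, 1.16, -2.57]] [-0.64  1.02  0.63]
0 [[0.38, 1.22, 0.38], [-0.7, 1.16, -0.7]] [-0.64  1.02  0.63]
3.14 [[0.38, 1.22, -2.76], [-0.7, 1.16, 2.44]] [-0.64  1.02  0.63]
[[0.5, -0.22, 0.27], [0.5, -0.22, 0.31], [0.5, -0.22, 0.35], [0.52, -0.19, 0.35], [0.53, -0.15, 0.35], [0.54, -0.11, 0.35], [0.55, -0.07, 0.35], [0.55, -0.03, 0.34], [0.55, 0.01, 0.34], [0.55, 0.05, 0.34], [0.55, 0.09, 0.34], [0.54, 0.13, 0.34], [0.53, 0.17, 0.34], [0.52, 0.21, 0.34], [0.5, 0.24, 0.34], [0.49, 0.28, 0.34], [0.47, 0.31, 0.34], [0.47, 0.31, 0.3], [0.47, 0.31, 0.26], [0.47, 0.31, 0.22]]
CALL 7 
 "turn": [[0.0, 0.0, 0.0], [0.0, 0.0, 0.0], [0.0, 0.0, 0.0], [0.0, 0.0, -0.214], [0.001, 0.0, -0.429], [0.001, 0.0, -0.643], [0.001, 0.0, -0.858]] 
 "xyz": [[0.0, 0.0, -0.1], [0.0, 0.0, -0.2], [0.0, 0.0, -0.3], [0.066, -0.075, -0.299], [0.125, -0.155, -0.298], [0.179, -0.24, -0.296], [0.227, -0.328, -0.295]]
CALL 4 
 "turn": [[0.001, 0.0, -0.214], [0.001, 0.0, -0.429], [0.001, 0.0, -0.643], [0.001, 0.001, -0.857]] 
 "xyz": [[0.076, -0.065, 0.001], [0.148, -0.135, 0.002], [0.215, -0.21, 0.003], [0.277, -0.291, 0.005]]
CALL 4 
 "turn": [[0.001, -0.0, -0.215], [0.001, -0.0, -0.429], [0.001, -0.0, -0.644], [0.002, -0.0, -0.858]] 
 "xyz": [[0.086, -0.052, 0.001], [0.169, -0.11, 0.002], [0.247, -0.175, 0.004], [0.321, -0.245, 0.005]]
CALL 5 
 "turn": [[0.0, -0.0, -0.215], [0.0, -0.0, -0.429], [0.0, -0.0, -0.429], [0.0, -0.0, -0.429], [0.0, -0.0, -0.429]] 
 "xyz": [[0.094, -0.038, 0.001], [0.186, -0.083, 0.002], [0.186, -0.083, 0.1], [0.186, -0.083, 0.197], [0.186, -0.083, 0.295]]
```

Call:
{"op": "move_arm", "data": {"turn": [[0, 0, 0], [0, 0, 0], [0, 0, 0], [0, 0, -0.214], [0, 0, -0.429], [0, 0, -0.643], [0, 0, -0.858]], "xyz": [[0, 0, -0.1], [0, 0, -0.2], [0, 0, -0.3], [0.066, -0.075, -0.3], [0.125, -0.155, -0.3], [0.179, -0.24, -0.3], [0.227, -0.328, -0.3]], "grip": [0, 0, 0, 0.7, 0.7, 0.7, 0.7]}}

```text
time_s: 22.7
tcp_pos: [0.5486, -0.0712, 0.3459]
eef_rot: [0.0, 0.929, 0.369, 0.0]
wrist_force: [1.6, -0.9, 0.1]
grip_width: 0.0301
gripper_force: 0.0
```

Call:
{"op": "move_arm", "data": {"turn": [[0, 0, -0.214], [0, 0, -0.429], [0, 0, -0.643], [0, 0, -0.857]], "xyz": [[0.076, -0.065, 0], [0.148, -0.135, 0], [0.215, -0.21, 0], [0.277, -0.291, 0]], "grip": [0.7, 0.7, 0.7, 0.7]}}

```text
time_s: 23.1
tcp_pos: [0.5496, 0.0896, 0.3458]
eef_rot: [0.0, 0.824, 0.567, 0.0]
wrist_force: [0.7, -0.4, 0.6]
grip_width: 0.0612
gripper_force: 0.0
```

Call:
{"op": "move_arm", "data": {"turn": [[0, 0, -0.215], [0, 0, -0.429], [0, 0, -0.644], [0, 0, -0.858]], "xyz": [[0.086, -0.052, 0], [0.169, -0.11, 0], [0.247, -0.175, 0], [0.321, -0.245, 0]], "grip": [0.7, 0.7, 0.7, 0.7]}}

```text
time_s: 23.5
tcp_pos: [0.5042, 0.2447, 0.3457]
eef_rot: [0.0, 0.677, 0.736, -0.0]
wrist_force: [-0.4, 0.2, 0.4]
grip_width: 0.0616
gripper_force: 0.0
```

Call:
{"op": "move_arm", "data": {"turn": [[0, 0, -0.215], [0, 0, -0.429], [0, 0, -0.429], [0, 0, -0.429], [0, 0, -0.429]], "xyz": [[0.094, -0.038, 0], [0.186, -0.083, 0.02], [0.186, -0.083, 0.08], [0.186, -0.083, 0.08], [0.186, -0.083, 0.08]], "grip": [0.7, 0.7, 0.7, 0.7, 0.7]}}

```text
time_s: 24.0
tcp_pos: [0.4662, 0.3145, 0.314]
eef_rot: [0.0, 0.592, 0.806, -0.0]
wrist_force: [-0.6, -0.1, -0.1]
grip_width: 0.0614
gripper_force: 0.0
```

```bash
cat > d14.py <<'E'
from g import *
PIN=np.array([.4658,.3149])
o=robot.get_obs(); p0,R0=o["tcp_pos"],rot(o["eef_rot"]); R1=down(TH)
print(o["time_s"],p0,np.degrees((R0.inv()*R1).as_rotvec()).round(2),o["grip_width"],o["qd"].round(3))
c=np.array([*PIN,.223]); emit(lseg(p0,R0,c,R1,.8),p0,R0)
E
python3 d14.py; date
```

```text
24.0 [0.46622086 0.31447939 0.31403783] [-0.02  0.04 -0.05] 0.06135712467644945 [-0.013 -0.016 -0.023  0.002  0.    -0.001]
CALL 3 
 "turn": [[-0.0, 0.0, -0.001], [-0.0, 0.001, -0.001], [-0.001, 0.001, -0.002]] 
 "xyz": [[0.0, -0.0, 0.076], [0.001, -0.0, 0.152], [0.001, -0.001, 0.228]]
Mon Nov 30 01:03:27 UTC 2026
```

Call:
{"op": "move_arm", "data": {"turn": [[0, 0, 0], [0, 0, 0], [0, 0, 0], [0, 0, 0], [0, 0, 0], [0, 0, 0], [0, 0, 0], [0, 0, 0], [0, 0, 0], [0, 0, 0], [0, 0, 0], [0, 0, 0]], "xyz": [[0, 0, 0.09], [0, 0, 0.18], [0.001, -0.001, 0.225], [0.001, -0.001, 0.225], [0.001, -0.001, 0.225], [0.001, -0.001, 0.225], [0.001, -0.001, 0.225], [0.001, -0.001, 0.225], [0.001, -0.001, 0.225], [0.001, -0.001, 0.225], [0.001, -0.001, 0.225], [0.001, -0.001, 0.225]], "grip": [0.7, 0.7, 0.7, 0.6, 0.2, 0.2, 0.2, 0.2, 0.2, 0.2, 0.2, 0.2], "squeeze": 30}}

```text
time_s: 25.2
tcp_pos: [0.4653, 0.315, 0.2246]
eef_rot: [0.0, 0.592, 0.806, 0.0]
wrist_force: [-2.5, -1.0, 6.3]
grip_width: 0.02
gripper_force: 30.0
```

```bash
cat > d15.py <<'E'
from g import *
FK=np.array([.4625,-.2355])
o=robot.get_obs(); p0,R0=o["tcp_pos"],rot(o["eef_rot"]); R1=down(TH); print(o["time_s"],p0,o["grip_width"],o["gripper_force"],o["wrist_force"])
a=p0+[0,0,.14]; b=np.array([*FK,p0[2]+.09])   # collar: .052 now; pin foot .006
F=lseg(p0,R0,a,R0,.9)+jseg(ik(a,R0),ik(b+[0,0,.05],R1),.95)+lseg(b+[0,0,.05],R1,b,R1,.8)
print([f[0].round(2).tolist() for f in F]); emit(F,p0,R0)
E
python3 d15.py
```

```text
25.2 [0.46529543 0.31500601 0.22457183] 0.01995506029161769 29.993975842371583 [-2.53531678 -1.00381492  6.31462622]
[[0.47, 0.32, 0.26], [0.47, 0.32, 0.29], [0.47, 0.32, 0.33], [0.47, 0.32, 0.36], [0.48, 0.28, 0.36], [0.5, 0.24, 0.36], [0.51, 0.21, 0.36], [0.52, 0.17, 0.36], [0.53, 0.13, 0.36], [0.54, 0.09, 0.36], [0.54, 0.05, 0.36], [0.54, 0.01, 0.36], [0.54, -0.02, 0.36], [0.53, -0.06, 0.36], [0.52, -0.1, 0.36], [0.51, -0.13, 0.36], [0.5, -0.17, 0.36], [0.48, -0.2, 0.36], [0.46, -0.24, 0.36], [0.46, -0.24, 0.34], [0.46, -0.24, 0.31]]
CALL 12 
 "turn": [[0.0, 0.0, 0.0], [0.0, 0.0, 0.0], [0.0, 0.0, 0.0], [0.0, 0.0, 0.0], [0.0, -0.0, 0.0], [0.0, -0.0, 0.0], [0.001, 0.0, 0.0], [0.001, 0.0, 0.0], [0.001, 0.0, 0.0], [0.001, 0.0, 0.0], [0.001, 0.0, 0.0], [0.001, 0.0, 0.0]] 
 "xyz": [[-0.0, 0.0, -0.087], [-0.0, 0.0, -0.175], [-0.0, 0.0, -0.262], [-0.0, 0.0, -0.35], [-0.098, 0.019, -0.35], [-0.197, 0.03, -0.35], [-0.296, 0.034, -0.35], [-0.394, 0.031, -0.35], [-0.492, 0.021, -0.35], [-0.588, 0.005, -0.35], [-0.682, -0.019, -0.35], [-0.773, -0.049, -0.35]]
CALL 9 
 "turn": [[0.0, 0.0, 0.0], [0.0, 0.001, 0.0], [0.0, 0.001, 0.0], [0.0, 0.001, 0.0], [0.0, 0.001, 0.0], [0.0, 0.001, 0.0], [0.0, 0.001, 0.0], [0.0, 0.001, 0.0], [0.0, 0.001, 0.0]] 
 "xyz": [[-0.089, -0.036, -0.0], [-0.174, -0.078, -0.0], [-0.256, -0.126, 0.0], [-0.334, -0.18, 0.0], [-0.407, -0.238, 0.0], [-0.475, -0.302, 0.0], [-0.538, -0.369, 0.001], [-0.538, -0.369, 0.063], [-0.538, -0.369, 0.126]]
```

Call:
{"op": "move_arm", "data": {"turn": [[0, 0, 0], [0, 0, 0], [0, 0, 0], [0, 0, 0], [0, 0, 0], [0, 0, 0], [0, 0, 0], [0, 0, 0], [0, 0, 0], [0, 0, 0], [0, 0, 0], [0, 0, 0]], "xyz": [[0, 0, -0.06], [0, 0, -0.15], [0, 0, -0.25], [0, 0, -0.35], [-0.098, 0.019, -0.35], [-0.197, 0.03, -0.35], [-0.296, 0.034, -0.35], [-0.394, 0.031, -0.35], [-0.492, 0.021, -0.35], [-0.588, 0.005, -0.35], [-0.682, -0.019, -0.35], [-0.773, -0.049, -0.35]], "grip": [0.2, 0.2, 0.2, 0.2, 0.2, 0.2, 0.2, 0.2, 0.2, 0.2, 0.2, 0.2]}}

```text
time_s: 26.4
tcp_pos: [0.5391, 0.0125, 0.364]
eef_rot: [0.0, 0.592, 0.806, 0.0]
wrist_force: [0.1, 0.5, -0.8]
grip_width: 0.0199
gripper_force: 30.0
```

Call:
{"op": "move_arm", "data": {"turn": [[0, 0, 0], [0, 0, 0], [0, 0, 0], [0, 0, 0], [0, 0, 0], [0, 0, 0], [0, 0, 0], [0, 0, 0], [0, 0, 0]], "xyz": [[-0.089, -0.036, 0], [-0.174, -0.078, 0], [-0.256, -0.126, 0], [-0.334, -0.18, 0], [-0.407, -0.238, 0], [-0.475, -0.302, 0], [-0.538, -0.369, 0], [-0.538, -0.369, 0.04], [-0.538, -0.369, 0.04]], "grip": [0.2, 0.2, 0.2, 0.2, 0.2, 0.2, 0.2, 0.2, 0.2]}}

```text
time_s: 27.3
tcp_pos: [0.462, -0.2359, 0.3467]
eef_rot: [-0.001, 0.593, 0.805, 0.0]
wrist_force: [-0.2, 0.5, 0.0]
grip_width: 0.02
gripper_force: 30.0
```

```bash
cat > d16.py <<'E'
from g import *
o=robot.get_obs(); p0,R0=o["tcp_pos"],rot(o["eef_rot"]); R1=down(TH); print(o["time_s"],p0,o["grip_width"],np.degrees((R0.inv()*R1).as_rotvec()).round(2),o["wrist_force"])
im,d=robot.snapshot("side"); Pc=cloud("side",d)
cv2.imwrite("pics/s6.png",cv2.resize(im[130:210,240:360],None,fx=6,fy=6,interpolation=cv2.INTER_CUBIC))
q=Pc.reshape(-1,3)
m=(np.hypot(q[:,0]-p0[0],q[:,1]-p0[1])<.02)&(q[:,2]>p0[2]-.147-.075)&(q[:,2]<p0[2]-.18)
for a in np.arange(p0[2]-.22,p0[2]-.165,.01):
    k=(np.hypot(q[:,0]-p0[0],q[:,1]-p0[1])<.025)&(abs(q[:,2]-a)<.005)
    if k.sum()>3: print(a.round(3),k.sum(),q[k].min(0).round(4),q[k].max(0).round(4))
E
python3 d16.py
```

```text
27.3 [ 0.4619628  -0.23593782  0.34673419] 0.02003695161980315 [-0.07 -0.13 -0.11] [-0.18716608  0.48286878  0.03482161]
0.137 16 [ 0.4557 -0.2381  0.1342] [ 0.4675 -0.2265  0.1405]
0.147 17 [ 0.4561 -0.2379  0.1421] [ 0.4681 -0.2274  0.1512]
0.157 14 [ 0.4565 -0.2363  0.1518] [ 0.4671 -0.2281  0.161 ]
0.167 13 [ 0.4567 -0.2344  0.1619] [ 0.4652 -0.2267  0.1711]
0.177 25 [ 0.4439 -0.2357  0.1726] [ 0.4768 -0.2193  0.1815]
```

View pics/s6.png

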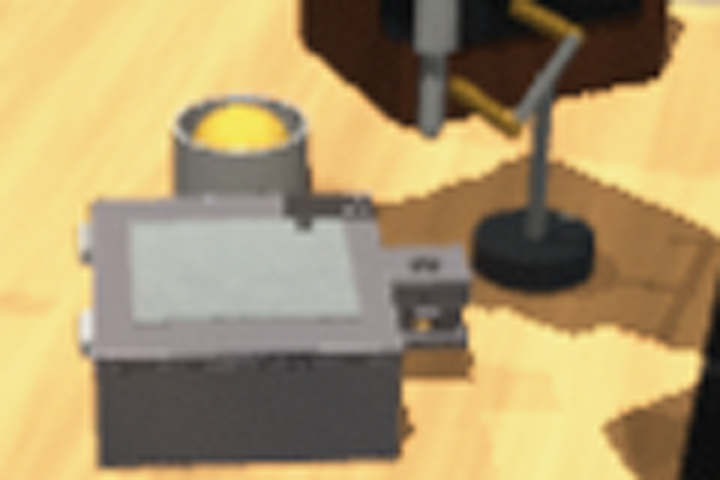

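The side crop shows the lid closed flat, the tongue hole at (427,265) and the pin hanging upright with its foot at (431,132). I'll compare pin and hole in the same camera.

```bash
cat > d17.py <<'E'
from g import *
c=robot.get_calibration("side"); K=np.array(c["mtx"]); T=np.array(c["world_to_cam"])
def proj(X): v=T[:3,:3]@X+T[:3,3]; u=K@v; return u[:2]/u[2]
def ray(u,v,z):
    Ti=np.linalg.inv(T); d=Ti[:3,:3]@np.linalg.solve(K,[u,v,1.]); o=Ti[:3,3]; return o+d*(z-o[2])/d[2]
im,d=robot.snapshot("side"); g=cv2.cvtColor(im,cv2.COLOR_BGR2GRAY).astype(float)
print("pred hole px",proj(np.array([.4625,-.2355,.061])))
sub=g[168:182,303:320]; print(sub.astype(int))
w8=np.clip(75-sub,0,None); 
o=robot.get_obs(); p0=o["tcp_pos"]
for zz in (.13,.14,.15,.16): 
    u,v=proj(np.array([p0[0],p0[1],zz])); r=int(round(v)); row=g[r,int(u)-8:int(u)+9].astype(int); print(zz,u.round(2),v.round(2),int(u)-8,row)
E
python3 d17.py
```

```text
pred hole px [309.70256185 174.24192407]
[[133 123 123 123 121 123 121 119 116 116 117 119 122 121 121 103  63]
 [132 121 122 123 121 122 122 120 118 116 117 122 122 122 123  93  55]
 [133 126 126 127 127 129 126 125 126 124 126 128 131 133 125  90  50]
 [146 140 138 141 142 144 142 141 142 142 141 142 144 144 129  89  47]
 [150 151 149 150 148 147 138 136 141 141 146 150 149 148 135  86  38]
 [149 151 150 150 145 126 102  99 109 106 131 148 150 149 140  83  35]
 [148 149 149 149 146 116  86 102  91  85 128 145 148 147 143  91  39]
 [150 156 152 149 150 139 125 139 127 125 144 149 150 149 149 118  70]
 [149 154 143 133 134 134 134 134 133 131 127 128 127 127 127 120  99]
 [149 147 114  98  97  97  96  97  97  89  85  85  84  83  84  96 114]
 [148 155 105  73  72  73  73  71  73  73  72  72  71  70  68 101 117]
 [149 149 104  75  71  71  71  63  68  74  71  72  73  69  66 103 118]
 [151 149 116  81  75  74  76  70  75  75  75  75  76  77  83 100 115]
 [149 149 141  93  69  71  98 114 109 107  82  71  70  76 150 173 177]]
0.13 310.51 152.4 302 [210 214 217 217 215 210 213 194 155 122 154 206 219 220 217 212 209]
0.14 310.65 149.12 302 [206 179 111  51  35  37  39  84 114 119 113  74  49  46  53  66 135]
0.15 310.78 145.8 302 [ 36  36  34  35  36  39  42  67 107 120 117  80  44  48  60  76  91]
0.16 310.92 142.46 302 [ 33  31  33  34  35  37  38  52  83  95 111  86  48  49  49  41  37]
```

```bash
cat > d18.py <<'E'
from g import *
def cam(n): c=robot.get_calibration(n); return np.array(c["mtx"]),np.array(c["world_to_cam"])
def ray(n,u,v,z):
    K,T=cam(n); Ti=np.linalg.inv(T); d=Ti[:3,:3]@np.linalg.solve(K,[u,v,1.]); o=Ti[:3,3]; return (o+d*(z-o[2])/d[2]).round(4)
g=cv2.imread("pics/top0.png",0).astype(int); print(g[229:243,323:340])
s=g[232:240,326:336]; w8=np.clip(np.median(s)-8-s,0,None).astype(float); v,u=np.mgrid[232:240,326:336]
print((w8*u).sum()/w8.sum(),(w8*v).sum()/w8.sum(),ray("top",(w8*u).sum()/w8.sum(),(w8*v).sum()/w8.sum(),.053))
print("px/mm dir side: right",ray("side",311.4,173.66,.061)-ray("side",310.4,173.66,.061),"down",ray("side",310.4,174.66,.061)-ray("side",310.4,173.66,.061),"hole side",ray("side",310.4,173.66,.061))
# side: pin head top center in side0 by ray at known height: ellipse of head top; block top corners fit instead
for n in ("top","side"):
    C=np.load(n+"0.npy"); P=C.reshape(-1,3); m=(np.hypot(P[:,0]-.466,P[:,1]-.315)<.04)&(P[:,2]>.046)&(P[:,2]<.057); print(n,cv2.minAreaRect((P[m][:,:2]*1e3).astype(np.float32)),np.median(P[m][:,2]))
    m=(np.hypot(P[:,0]-.463,P[:,1]+.2355)<.017)&(P[:,2]>.046)&(P[:,2]<.06); print("fork z",np.median(P[m][:,2]))
E
python3 d18.py
```

```text
[[ 72  76  78  77  78  81  81  79  80  82  83  81  73  62  57  59  74]
 [ 76  79  81  80  82  83  83  82  82  83  83  82  76  66  60  59  70]
 [ 78  81  83  82  83  83  83  83  82  83  82  83  80  71  63  61  71]
 [ 77  81  84  83  82  82  80  78  78  80  82  83  81  75  66  63  71]
 [ 78  82  83  83  80  75  69  64  64  71  78  82  83  77  68  63  64]
 [ 75  80  83  82  78  69  62  59  58  65  73  79  82  80  71  63  61]
 [ 72  76  81  82  75  66  60  57  55  61  68  77  81  82  73  64  60]
 [ 72  75  81  81  76  66  59  56  53  57  66  77  82  82  76  66  60]
 [ 75  75  80  82  79  68  57  52  55  62  71  79  82  82  79  70  60]
 [ 82  72  76  82  81  74  63  57  62  70  77  82  84  83  81  72  63]
 [ 87  72  75  82  83  80  77  74  76  79  82  83  83  84  82  77  69]
 [ 93  76  74  81  84  83  82  82  83  82  83  83  83  83  82  78  72]
 [ 99  82  72  77  82  84  84  83  83  84  83  82  82  82  80  83  82]
 [106  88  73  76  82  83  83  83  82  81  81  80  85  86  89 100 107]]
330.3738738738739 235.81981981981983 [ 0.4624 -0.2368  0.053 ]
px/mm dir side: right [-0.0027 -0.0007  0.    ] down [-0.0011  0.006   0.    ] hole side [ 0.4612 -0.2395  0.061 ]
top ((466.5068359375, 315.604248046875), (50.748783111572266, 51.100013732910156), 37.89091110229492) 0.05302660674399284
fork z 0.054217559246636515
side ((464.90228271484375, 314.13458251953125), (50.85164260864258, 51.89043045043945), 38.1223258972168) 0.05151676202797795
fork z 0.052221648708661306
```

Call:
{"op": "move_arm", "data": {"turn": [[0, 0, 0], [0, 0, 0], [0, 0, 0], [0, 0, 0]], "xyz": [[-0.003, -0.003, 0.06], [-0.003, -0.003, 0.12], [-0.003, -0.003, 0.14], [-0.003, -0.003, 0.14]], "grip": [0.2, 0.2, 0.2, 0.2]}}

```text
time_s: 27.8
tcp_pos: [0.4622, -0.2364, 0.2919]
eef_rot: [-0.0, 0.592, 0.806, 0.0]
wrist_force: [-0.1, 0.1, -0.3]
grip_width: 0.0199
gripper_force: 30.0
```

Run:
```python
from g import *
o=robot.get_obs(); print(o["time_s"],o["tcp_pos"],o["wrist_force"])
im,d=robot.snapshot("side"); g=cv2.cvtColor(im,cv2.COLOR_BGR2GRAY); print(g[160:178,303:320])
```

```text
27.8 [ 0.46215475 -0.23642625  0.29191761] [-0.11257374  0.08414653 -0.31849685]
[[208 211 216 219 220 202 131 114 102  86 198 217 216 218 220 221 221]
 [209 212 216 219 221 201 139 120 118 102 197 216 216 220 201 191 192]
 [210 214 217 220 220 201 142 119 119 106 196 198 187 188 145 119 122]
 [213 215 218 219 221 195 136 118 119 106 167 141 117 118 119 121 120]
 [209 216 219 220 220 183 128 118 118 105 111 116 118 119 118 119 120]
 [203 218 221 203 191 155 120 120 118 105 112 116 117 118 120 120 120]
 [172 189 192 149 120 105 111 119 117 103 109 116 118 120 120 120 108]
 [112 120 123 121 120 109 111 120 117 101 110 117 118 121 122 115  82]
 [111 121 121 123 120 107 122 124 118 101 111 117 120 123 121 102  61]
 [105 119 121 120 122 113 117 105 100 103 114 119 120 122 123  92  54]
 [ 96 112 114 113 112 110  97  76  80  99 108 110 108 107 117  88  50]
 [120 128 128 124 122 121  97  80  83  85 111 121 117 118 121  88  43]
 [148 148 147 146 149 146  98  67  69  70 129 147 146 147 132  85  38]
 [148 149 148 147 144 126  79  57  55  59 118 145 144 142 137  83  34]
 [147 148 148 148 144 113  77  66  62  69 115 137 135 132 134  87  38]
 [149 151 150 149 149 139 122 117 114 121 130 134 132 134 135 109  66]
 [147 147 137 133 134 132 133 133 132 127 119 115 116 116 115 112 100]
 [149 146 114  95  96  96  98  97  96  85  83  83  82  81  80  94 112]]
```

Call:
{"op": "move_arm", "data": {"turn": [[0, 0, 0], [0, 0, 0], [0, 0, 0], [0, 0, 0]], "xyz": [[0, -0.002, 0.015], [0, -0.002, 0.03], [0, -0.002, 0.042], [0, -0.002, 0.042]], "grip": [0.2, 0.2, 0.2, 0.2]}}

```text
time_s: 28.25
tcp_pos: [0.461, -0.2371, 0.2748]
eef_rot: [-0.0, 0.592, 0.806, 0.0]
wrist_force: [0.6, 0.5, -0.4]
grip_width: 0.0199
gripper_force: 30.0
```

```bash
cat > st.py <<'E'
from h import *
o=robot.get_obs(); print(o["time_s"],o["tcp_pos"].round(4),"foot",(o["tcp_pos"][2]-.2186).round(4),o["wrist_force"].round(2),o["torque"].round(2))
E
python3 st.py
```

```text
28.25 [ 0.461  -0.2371  0.2748] foot 0.0562 [ 0.59  0.51 -0.36] [-0.   -0.13  0.02]
```

Call:
{"op": "move_arm", "data": {"turn": [[0, 0, 0], [0, 0, 0], [0, 0, 0]], "xyz": [[0, 0, 0.008], [0, 0, 0.016], [0, 0, 0.02]], "grip": [0.2, 0.2, 0.2]}}

```text
time_s: 28.55
tcp_pos: [0.461, -0.2371, 0.267]
eef_rot: [0.0, 0.592, 0.806, 0.0]
wrist_force: [-0.6, -0.4, -1.6]
grip_width: 0.02
gripper_force: 30.0
```

```bash
python3 st.py
```

```text
28.55 [ 0.461  -0.2371  0.267 ] foot 0.0484 [-0.64 -0.42 -1.6 ] [-0.04 -0.11  0.  ]
```

Through the tongue and into the fork's upper plate, no resistance. Continue down.

Call:
{"op": "move_arm", "data": {"turn": [[0, 0, 0], [0, 0, 0], [0, 0, 0], [0, 0, 0], [0, 0, 0]], "xyz": [[0, 0, 0.01], [0, 0, 0.02], [0, 0, 0.03], [0, 0, 0.035], [0, 0, 0.035]], "grip": [0.2, 0.2, 0.2, 0.2, 0.2]}}

```text
time_s: 29.05
tcp_pos: [0.4611, -0.2371, 0.2529]
eef_rot: [-0.0, 0.592, 0.806, 0.0]
wrist_force: [-0.7, 0.4, -1.0]
grip_width: 0.0204
gripper_force: 30.0
```

```bash
python3 st.py
```

```text
29.05 [ 0.4611 -0.2371  0.2529] foot 0.0343 [-0.68  0.45 -0.99] [-0.02 -0.17 -0.04]
```

Call:
{"op": "move_arm", "data": {"turn": [[0, 0, 0], [0, 0, 0], [0, 0, 0], [0, 0, 0]], "xyz": [[0, 0, 0.008], [0, 0, 0.016], [0, 0, 0.022], [0, 0, 0.022]], "grip": [0.2, 0.2, 0.2, 0.2]}}

```text
time_s: 29.45
tcp_pos: [0.461, -0.2371, 0.2441]
eef_rot: [-0.0, 0.592, 0.806, 0.0]
wrist_force: [-0.6, -0.6, 0.9]
grip_width: 0.0203
gripper_force: 30.0
```

Call:
{"op": "move_arm", "data": {"turn": [[0, 0, 0], [0, 0, 0], [0, 0, 0], [0, 0, 0]], "xyz": [[0, 0, 0.008], [0, 0, 0.016], [0, 0, 0.021], [0, 0, 0.021]], "grip": [0.2, 0.2, 0.2, 0.2]}}

```text
time_s: 29.85
tcp_pos: [0.461, -0.2371, 0.2357]
eef_rot: [-0.0, 0.592, 0.806, 0.0]
wrist_force: [-0.3, -0.4, 0.3]
grip_width: 0.0202
gripper_force: 30.0
```

```bash
python3 st.py; date
```

```text
29.85 [ 0.461  -0.2371  0.2357] foot 0.0171 [-0.34 -0.37  0.32] [-0.08 -0.14  0.03]
Mon Nov 30 01:06:29 UTC 2026
```

Call:
{"op": "move_arm", "data": {"turn": [[0, 0, 0], [0, 0, 0], [0, 0, 0]], "xyz": [[0, 0, 0.003], [0, 0, 0.005], [0, 0, 0.005]], "grip": [0.2, 0.2, 0.2]}}

```text
time_s: 30.15
tcp_pos: [0.4611, -0.2371, 0.2341]
eef_rot: [0.0, 0.592, 0.806, -0.0]
wrist_force: [0.2, -1.1, -0.7]
grip_width: 0.0197
gripper_force: 30.0
```

Call:
{"op": "move_arm", "data": {"turn": [[0, 0, 0], [0, 0, 0]], "xyz": [[0, 0, 0.002], [0, 0, 0.002]], "grip": [0.2, 0.2]}}

```text
time_s: 30.35
tcp_pos: [0.4611, -0.2372, 0.2335]
eef_rot: [0.001, 0.592, 0.806, -0.0]
wrist_force: [-0.3, 0.3, 2.2]
grip_width: 0.02
gripper_force: 30.0
```

```bash
python3 st.py
```

```text
30.35 [ 0.4611 -0.2372  0.2335] foot 0.0149 [-0.31  0.26  2.15] [ 0.07 -0.04  0.03]
```

Contact at the expected height. Press another half millimetre, release, and go up.

Call:
{"op": "move_arm", "data": {"turn": [[0, 0, 0], [0, 0, 0]], "xyz": [[0, 0, 0.0015], [0, 0, 0.0015]], "grip": [0.2, 0.2]}}

```text
time_s: 30.55
tcp_pos: [0.4611, -0.2371, 0.2333]
eef_rot: [0.001, 0.592, 0.806, -0.0]
wrist_force: [-2.2, 1.9, 7.7]
grip_width: 0.0202
gripper_force: 30.0
```

Call:
{"op": "move_arm", "data": {"turn": [[0, 0, 0], [0, 0, 0], [0, 0, 0], [0, 0, 0], [0, 0, 0], [0, 0, 0], [0, 0, 0], [0, 0, 0], [0, 0, 0], [0, 0, 0]], "xyz": [[0, 0, 0], [0, 0, 0], [0, 0, 0], [0, 0, 0], [0, 0, -0.05], [0, 0, -0.15], [0, 0, -0.25], [0, 0, -0.35], [0.3, 0, -0.4], [0.3, 0, -0.4]], "grip": [0.4, 0.5, 0.5, 0.5, 0.5, 0.5, 0.5, 0.5, 0.5, 0.5]}}

```text
time_s: 31.55
tcp_pos: [0.431, -0.1424, 0.3898]
eef_rot: [0.001, 0.593, 0.805, 0.0]
wrist_force: [0.6, 0.7, -0.2]
grip_width: 0.0438
gripper_force: 0.0
```

```bash
cat > fin.py <<'E'
from h import *
print(robot.get_obs()["time_s"])
im,d=robot.snapshot("side"); im2,d2=robot.snapshot("top")
cv2.imwrite("pics/f.png",np.hstack([cv2.resize(im[120:320,120:370],(400,320)),cv2.resize(im2[110:290,100:430],(400,218)) if 0 else cv2.resize(im2[100:300,160:410],(400,320))]))
q=cloud("side",d).reshape(-1,3); m=(np.hypot(q[:,0]-.461,q[:,1]+.237)<.02)&(q[:,2]>.066); print("head",m.sum(),q[m].min(0),q[m].max(0))
e=q[:,:2]-BX; lx=e[:,0]*np.cos(TH)+e[:,1]*np.sin(TH); ly=-e[:,0]*np.sin(TH)+e[:,1]*np.cos(TH)
for a in(-.05,0,.05): m=(abs(lx-a)<.01)&(abs(ly)<.07)&(q[:,2]<.2); print("lid",a,np.median(q[m][:,2]))
for n,D in(("top",d2),):
    P=cloud(n,D); P0=np.load("top0.npy")
    for nm,x,y,r,z in(("cup",.6055,.176,.045,.05),("flux",.455,.1,.035,.03),("spool",.7,.032,.045,.02),("tin",.597,-.405,.05,.03),("hands",.43,-.36,.07,.03),("pliers",.452,0,.08,.008),("driver",.69,.35,.09,.01)):
        f=lambda C:(lambda k:C[k].mean(0).round(4))((np.hypot(C[...,0]-x,C[...,1]-y)<r)&(C[...,2]>z)&(C[...,2]<.13))
        print(nm,f(P0),f(P))
E
python3 fin.py
```

```text
31.55
head 81 [ 0.45113046 -0.24736295  0.06707775] [ 0.47198283 -0.2246152   0.09234483]
lid -0.05 0.06134380044573201
lid 0 0.06168724616951815
lid 0.05 0.06101513879766324
cup [0.6075 0.1768 0.0681] [0.6068 0.1769 0.0713]
flux [0.4562 0.0963 0.0787] [0.4563 0.0962 0.0787]
spool [0.7021 0.0324 0.0493] [0.702  0.0323 0.0495]
tin [ 0.597  -0.4022  0.0431] [ 0.5972 -0.4021  0.0431]
hands [ 0.435  -0.3612  0.1122] [ 0.4349 -0.3612  0.112 ]
pliers [ 0.4483 -0.0093  0.016 ] [ 0.4486 -0.0089  0.0162]
driver [0.6766 0.3376 0.023 ] [0.6772 0.338  0.0229]
```

View pics/f.png

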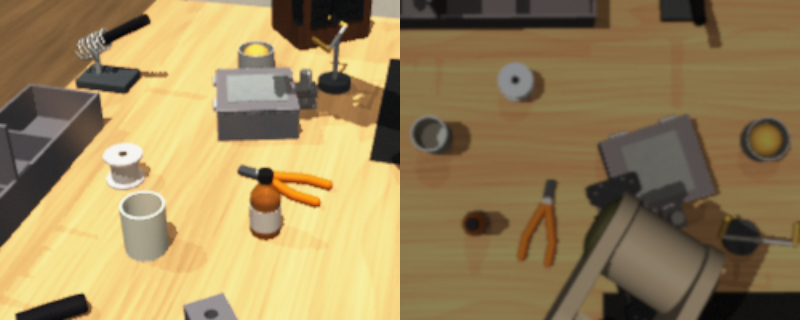

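The final picture shows the cup upright and empty at (145,225), the lid closed at (258,88), the pin's head standing on the tongue at (305,88), and the other things unmoved. The head's top measures 91–92 mm, as it should when seated.

```bash
python3 -c "
from bench import robot
print(robot.job_done())"
```

```text
the job is handed in; nothing more can be done
None
```

The job is handed in: all seven knobs are in the box, the empty cup stands upright at its old spot, the lid is closed and the pin is seated with its head on the tongue; the other things I measured did not move, and it took about 32 s.

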